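# Put away the parts of a stripped amplifier

### The job

Put away the parts salvaged from an amplifier: empty all the brass spacers from the yellow cup into the red bin and stand the cup upright back on the middle of its cork mat. Stack all the blue can capacitors lying in the grey tray as a pyramid on the wooden rack, square and centred on it: three side by side in the notches, the others saddled in the gaps of the row below, however many there are. Leave the multimeter and the screwdriver where they are.

Things in the scene. Friction and masses are not known exactly. Their poses are not given: they have to be found in the camera images.
- cap1: Can capacitor (or absent): cylinder 40 mm in diameter, 62 mm long, blue sleeve, flat ends (one aluminium, one black), about 0.11 kg. It starts lying in the grey tray, its axis up to about 0.65 rad from the world x. Best gripped across its two ends (62 mm) with the fingertips above the tray rim. It can roll. Origin at its centre; its own x is the cylinder axis.
- cap2: Can capacitor (or absent): cylinder 40 mm in diameter, 62 mm long, blue sleeve, flat ends (one aluminium, one black), about 0.11 kg. It starts lying in the grey tray, its axis up to about 0.65 rad from the world x. Best gripped across its two ends (62 mm) with the fingertips above the tray rim. It can roll. Origin at its centre; its own x is the cylinder axis.
- cap3: Can capacitor (or absent): cylinder 40 mm in diameter, 62 mm long, blue sleeve, flat ends (one aluminium, one black), about 0.11 kg. It starts lying in the grey tray, its axis up to about 0.65 rad from the world x. Best gripped across its two ends (62 mm) with the fingertips above the tray rim. It can roll. Origin at its centre; its own x is the cylinder axis.
- cap4: Can capacitor (or absent): cylinder 40 mm in diameter, 62 mm long, blue sleeve, flat ends (one aluminium, one black), about 0.11 kg. It starts lying in the grey tray, its axis up to about 0.65 rad from the world x. Best gripped across its two ends (62 mm) with the fingertips above the tray rim. It can roll. Origin at its centre; its own x is the cylinder axis.
- cap5: Can capacitor (or absent): cylinder 40 mm in diameter, 62 mm long, blue sleeve, flat ends (one aluminium, one black), about 0.11 kg. It starts lying in the grey tray, its axis up to about 0.65 rad from the world x. Best gripped across its two ends (62 mm) with the fingertips above the tray rim. It can roll. Origin at its centre; its own x is the cylinder axis.
- cap6: Can capacitor (or absent): cylinder 40 mm in diameter, 62 mm long, blue sleeve, flat ends (one aluminium, one black), about 0.11 kg. It starts lying in the grey tray, its axis up to about 0.65 rad from the world x. Best gripped across its two ends (62 mm) with the fingertips above the tray rim. It can roll. Origin at its centre; its own x is the cylinder axis.
- rack: Fixed wooden rack: plank 54 mm (x) by 176 mm (y), 20 mm high, with four cross ridges 20 mm wide, 8 mm high, at y = -72, -24, 24, 72 mm, making three notches. A capacitor lies in a notch along the rack x axis, overhanging the plank by 4 mm at each end, its centre 42.3 mm above the bench. Origin: centre of the underside. Its yaw varies.
- rack_b1 (a point): Where the centre of a capacitor lies in this place of the pyramid: left (+y) notch of the bottom row, at y = +48 mm, z = 42.3 mm in the rack's frame.
- rack_b2 (a point): Where the centre of a capacitor lies in this place of the pyramid: middle notch of the bottom row, at y = 0, z = 42.3 mm in the rack's frame.
- rack_b3 (a point): Where the centre of a capacitor lies in this place of the pyramid: right (-y) notch of the bottom row, at y = -48 mm, z = 42.3 mm in the rack's frame.
- rack_m1 (a point): Where the centre of a capacitor lies in this place of the pyramid: second layer, in the gap between bottom left and middle, at y = +24 mm, z = 74.3 mm in the rack's frame.
- rack_m2 (a point): Where the centre of a capacitor lies in this place of the pyramid: second layer, in the gap between bottom middle and right, at y = -24 mm, z = 74.3 mm in the rack's frame.
- rack_t (a point): Where the centre of a capacitor lies in this place of the pyramid: top of the pyramid, in the gap between the two of the second layer, at y = 0, z = 106.3 mm in the rack's frame.
- bin: Fixed red open bin, 115 by 115 mm outside, 45 mm high, walls and floor 4 mm. Origin: centre of the underside, axes along its sides.
- mat: Fixed round cork mat, 100 mm in diameter, 4 mm thick, on which the cup stands. Origin: centre of the underside.
- cup: Yellow round plastic cup, 66 mm high, 54 mm in diameter at the foot, 62 mm at the rim, wall 3 mm, floor 4 mm, 0.09 kg empty; it stands on the cork mat with the spacers loose in it. Origin: centre of the underside; z points out of its mouth. It can be gripped across its diameter from above or tilted.
- spacer1: Brass spacer: small cylinder, 12 mm in diameter and 14 mm long, 12 g, at first standing in the cup (or absent). Origin at its centre; its own z is its axis.
- spacer2: Brass spacer: small cylinder, 12 mm in diameter and 14 mm long, 12 g, at first standing in the cup (or absent). Origin at its centre; its own z is its axis.
- spacer3: Brass spacer: small cylinder, 12 mm in diameter and 14 mm long, 12 g, at first standing in the cup (or absent). Origin at its centre; its own z is its axis.
- spacer4: Brass spacer: small cylinder, 12 mm in diameter and 14 mm long, 12 g, at first standing in the cup (or absent). Origin at its centre; its own z is its axis.
- spacer5: Brass spacer: small cylinder, 12 mm in diameter and 14 mm long, 12 g, at first standing in the cup (or absent). Origin at its centre; its own z is its axis.
- meter: Bystander: yellow multimeter, 75 by 150 by 32 mm, lying on the bench. Origin: centre of the underside.
- driver: Bystander: red-handled screwdriver lying on the bench, about 200 mm long. Origin under its middle; it lies along its own x.
- tray: Grey tray fixed on the bench, 305 mm (x) by 310 mm (y), in which the capacitors lie at the start: floor 4 mm thick, rim 4 mm thick and standing 14 mm above the bench. Origin: centre of the underside.
There are look-alikes about, which are no part of the job. Leave any orange or turquoise look-alike of the cap4 alone.

How it is judged:
At the end, for the whole second after the job is handed in: Every capacitor present lies at rest in one of the six places of the pyramid, its centre within 14 mm of the place and its axis within 0.2 rad of the rack's x axis; every spacer lies in the bin below its rim; the cup stands upright (within 0.1 rad) on the cork mat, within 30 mm of the mat's centre ((distance between cap1 and rack_b1 below 0.014 m or distance between cap1 and rack_b2 below 0.014 m or distance between cap1 and rack_b3 below 0.014 m or distance between cap1 and rack_m1 below 0.014 m or distance between cap1 and rack_m2 below 0.014 m or distance between cap1 and rack_t below 0.014 m) and angle between the x axis of each of cap1, cap2, cap3, cap4, cap5, cap6 and the x axis of rack, either way round below 0.2 rad and linear speed of each of cap1, cap2, cap3, cap4, cap5, cap6, cup below 0.02 m/s and (distance between cap2 and rack_b1 below 0.014 m or distance between cap2 and rack_b2 below 0.014 m or distance between cap2 and rack_b3 below 0.014 m or distance between cap2 and rack_m1 below 0.014 m or distance between cap2 and rack_m2 below 0.014 m or distance between cap2 and rack_t below 0.014 m) and (distance between cap3 and rack_b1 below 0.014 m or distance between cap3 and rack_b2 below 0.014 m or distance between cap3 and rack_b3 below 0.014 m or distance between cap3 and rack_m1 below 0.014 m or distance between cap3 and rack_m2 below 0.014 m or distance between cap3 and rack_t below 0.014 m) and (distance between cap4 and rack_b1 below 0.014 m or distance between cap4 and rack_b2 below 0.014 m or distance between cap4 and rack_b3 below 0.014 m or distance between cap4 and rack_m1 below 0.014 m or distance between cap4 and rack_m2 below 0.014 m or distance between cap4 and rack_t below 0.014 m) and (distance between cap5 and rack_b1 below 0.014 m or distance between cap5 and rack_b2 below 0.014 m or distance between cap5 and rack_b3 below 0.014 m or distance between cap5 and rack_m1 below 0.014 m or distance between cap5 and rack_m2 below 0.014 m or distance between cap5 and rack_t below 0.014 m) and (distance between cap6 and rack_b1 below 0.014 m or distance between cap6 and rack_b2 below 0.014 m or distance between cap6 and rack_b3 below 0.014 m or distance between cap6 and rack_m1 below 0.014 m or distance between cap6 and rack_m2 below 0.014 m or distance between cap6 and rack_t below 0.014 m) and height (world z) of each of spacer1, spacer2, spacer3, spacer4, spacer5 below 0.045 m and x of spacer1 in the frame of bin between -0.056 and 0.056 m and y of spacer1 in the frame of bin between -0.056 and 0.056 m and x of spacer2 in the frame of bin between -0.056 and 0.056 m and y of spacer2 in the frame of bin between -0.056 and 0.056 m and x of spacer3 in the frame of bin between -0.056 and 0.056 m and y of spacer3 in the frame of bin between -0.056 and 0.056 m and x of spacer4 in the frame of bin between -0.056 and 0.056 m and y of spacer4 in the frame of bin between -0.056 and 0.056 m and x of spacer5 in the frame of bin between -0.056 and 0.056 m and y of spacer5 in the frame of bin between -0.056 and 0.056 m and horizontal distance between cup and mat below 0.03 m and angle between cup's own z axis and vertical below 0.1 rad and height (world z) of cup below 0.012 m); the robot touches nothing.
It fails at once if the multimeter is pushed more than 3 cm out of its place (distance of meter from where it was at the start of the episode above 0.03 m).
It fails at once if the screwdriver is pushed more than 3 cm out of its place (distance of driver from where it was at the start of the episode above 0.03 m).
Of cap1, cap2, cap3, cap4, cap5, cap6 only 4 to 6 are there at a start; the rules pass over those that are not, and their reading is None.
Of spacer1, spacer2, spacer3, spacer4, spacer5 only 3 to 5 are there at a start; the rules pass over those that are not, and their reading is None.
At some moment in a run one of cap1, cap2, cap3, cap4, cap5, cap6 may be knocked a few centimetres aside while the robot is not near it.
It also fails if it takes over 210 s, if anything falls off the work surface, if the arm or the gripper's body presses on something with over 40 N, if the wrist force passes 120 N, or if a joint passes its speed limit or range.

### The arm

A 6-joint arm with a two-finger parallel gripper is mounted at the origin on the work surface. World frame = base frame: x ahead of the robot, y to its left, z up, the work surface at z = 0. Lengths are in m, angles in rad, forces in N, time in s.
With the tool pointing down it reaches from about 0.275 to 0.75 m from the base axis. Payload 10.2 kg.
Tool frame: the origin (TCP) lies on the centre line of the jaws, within the pads' length; the fingertips stand 19 mm ahead of it and the grasp point (between the pads) is the TCP; z points along the fingers, y is the line along which they close (so a half turn about z gives the same grasp; the last joint's range is limited). The gripper opens to 85 mm and grips with 20 to 120 N. Pads are 22 mm wide; open, the fingers measure 114 mm over their backs; the gripper's body (76 mm by 85 mm) begins 54 mm behind the grasp point. The pads swing forward as they close: fully open they stand 13 mm farther back than shut.
Start: joints at [0.881, 0.313, 1.498, -0, 1.331, -0.223], TCP at [0.236, 0.469, 0.25] pointing down, gripper open.
Joint ranges: [-2.94, 2.94], [-0.97, 2.17], [0.19, 2.56], [-1.23, 4.37], [0.02, 3.11], [-2.88, 2.88]. Speed limits (rad/s): [2.39, 2.39, 3.01, 3.14, 3.14, 3.14].

### API

Orientations are given as a unit quaternion [w, x, y, z].
In Python, from station import status, grab_frame, ticket, cut_out gives the robot as it stands. The module is installed in compiled form; this text tells all that it offers.
- The arm moves only by the shell command python3 -m pendant 'ROWS' [FORCE]. ROWS is JSON, a list of rows, each an object with "rotation": the turn, a rotation vector about the world's x, y, z in rad, a list of three; "delta_pos": the shift along the world's x, y, z in cm, a list of three; "claw": the opening, from -1 (shut) to 1 (fully open). A call has exactly 8 rows; each row is the pose to reach, as a shift and turn from the pose commanded when the call began; what a row does not reach only later rows make up. A row lasts 1/12 s, in which the tool goes at most 41.7 mm and 7.16 degrees, less where a joint would pass 70% of its speed; a pose out of reach is approached as far as the arm can. A call with a gripper value outside its range is refused whole. The fingers move at their own pace and stop on an object; FORCE is the grip in N (left out, the last holds). Time passes only in rows, so rows that repeat a pose let the fingers close, or fill a call up. It gives the time, the measured TCP pose, the force, the opening and the grip force at its end, in the units of the state.
- status.state(): the state, without advancing time (a new reading comes with each control period).
- grab_frame(name): name is "scene" or "top" or "wrist"; returns a dict with "image" (384x512x3 uint8, blue, green, red), "z_map" (384x512 float32, m along the optical axis (not along the pixel's ray), 0 where there is no reading), "fx", "fy", "cx", "cy" (pixels), "world_to_cam" (4x4, takes a point from world to camera coordinates); the wrist camera has in their place "T_tool_cam" (4x4, takes a point from camera to tool coordinates, whose origin is the TCP and whose axes are the flange's). Camera axes: x right, y up, looking along -z (the intrinsics and any distortion apply to the point x, -y, -z); pixel columns grow to the right and rows downward; lengths in m; the calibration is good to about 2 mm. A picture is of the moment at which its call begins: read the wrist's pose just before it.
- ticket.sign_off(): hands the job in; it is judged then, once.
Trained networks look in a picture, given as the dict that the camera call returned (one of the last four; its "shot" number tells which), for a name from the list of things; names that differ only in an ending like _2 or _b are one class to them, and where a whole thing is asked for, a point or a joint stands for the part that bears it (a point fixed in the world has none). Each returns a list of dicts, best first, with "score" (0 to 1); they miss things now and then, are a little off and sometimes report something else, mostly with a low value. They report only what shows in the picture. A call takes as long as a camera call. They do not tell look-alikes from the thing itself.
- cut_out(picture, query): "pixels" (384x512 bool, what is visible of it) and "box" ([left, top, width, height] in pixels, round what is visible of it).
The state is a dict: "clock": time; "qpos": joint angles; "qd": joint speeds; "effort": joint torques, N m; "ee_pos": TCP position; "orientation": TCP orientation; "force": force on the tool from outside, world axes, zero at the start; "ft_torque": the same for the moment, N m; "finger_gap": finger opening in m; "grasp_force": force on a finger pad.
Only numpy, scipy, OpenCV 4.12 (cv2) and the standard library are available. Lean on these libraries where they do the work, as an engineer would, in place of code of your own. Each camera call takes 0.05 s, during which the arm holds its last target. There are 200 camera calls.

## Working session

There is one attempt and no reset: what is moved stays moved. The work goes in short steps, Python scripts to look and compute and a shell command to move; the robot and the scene stay as the last step left them, time stands still between calls to the robot, and variables do not carry over. Pictures are saved under pics/ and viewed, at most 14 in all, crops included, and the job is handed in when it is done.

```bash
mkdir -p pics
cat > h.py <<'E'
import numpy as np, cv2
from station import status, grab_frame, ticket, cut_out
from scipy.spatial.transform import Rotation as R
def st(): return status.state()
def toolT(s=None):
    s=s or st(); T=np.eye(4); q=s["orientation"]; T[:3,:3]=R.from_quat([q[1],q[2],q[3],q[0]]).as_matrix(); T[:3,3]=s["ee_pos"]; return T
def cloud(f,T=None):
    z=f["z_map"].astype(float); v,u=np.mgrid[0:z.shape[0],0:z.shape[1]]
    P=np.stack([(u-f["cx"])/f["fx"]*z,-(v-f["cy"])/f["fy"]*z,-z,np.ones_like(z)],-1)
    M=np.linalg.inv(f["world_to_cam"]) if "world_to_cam" in f else T@f["T_tool_cam"]
    W=(P@M.T)[...,:3]; W[z<=0]=np.nan; return W
E
python3 - <<'E'
from h import *
s=st(); print({k:np.round(v,3) for k,v in s.items()})
for n in("top","scene"):
    f=grab_frame(n); cv2.imwrite(f"pics/{n}0.png",f["image"]); print(n,[k for k in f if k not in("image","z_map")],f["fx"])
    W=cloud(f); np.save(f"{n}0.npy",W)
    for q in("cap1","rack","bin","mat","cup","meter","driver","tray","spacer1"):
        for d in cut_out(f,q)[:8]:
            p=W[d["pixels"]]; print(q,round(d["score"],2),d["box"],np.round(np.nanmedian(p,0),3),np.round(np.nanmax(p[:,2]),3))
E
```

```text
{'clock': np.float64(0.0), 'qpos': array([ 0.881,  0.313,  1.498,  0.   ,  1.331, -0.223]), 'qd': array([ 0.   ,  0.001, -0.   ,  0.001,  0.   ,  0.001]), 'effort': array([-0.0000e+00, -4.1227e+01, -2.5975e+01, -0.0000e+00,  4.0000e-03,
       -0.0000e+00]), 'ee_pos': array([0.236, 0.469, 0.25 ]), 'orientation': array([-0.   ,  0.231,  0.973, -0.001]), 'force': array([-0.333, -0.76 , -1.109]), 'ft_torque': array([ 0.059, -0.004,  0.012]), 'grasp_force': np.float64(0.0), 'finger_gap': np.float64(0.085)}
top ['fx', 'fy', 'cx', 'cy', 'world_to_cam', 'shot'] 415.70703790596036
cap1 0.94 [175.6, 182.3, 26.1, 30.4] [0.593 0.142 0.04 ] 0.046
cap1 0.94 [261.6, 278.2, 29.9, 27.2] [ 0.373 -0.064  0.036] 0.042
cap1 0.9 [149.0, 245.5, 18.4, 28.9] [0.453 0.208 0.04 ] 0.047
cap1 0.78 [104.3, 184.7, 23.3, 32.3] [0.584 0.308 0.039] 0.048
cap1 0.75 [180.4, 245.3, 20.2, 30.4] [0.448 0.131 0.039] 0.048
cap1 0.75 [122.7, 99.0, 18.3, 32.3] [0.795 0.285 0.035] 0.044
cap1 0.74 [109.3, 251.6, 20.3, 30.1] [0.442 0.291 0.04 ] 0.048
cap1 0.66 [136.4, 182.3, 26.3, 30.9] [0.599 0.232 0.039] 0.048
rack 0.71 [248.
[... 1553 characters left out ...]
0.4, 180.9, 70.8, 34.9] [ 0.538 -0.092  0.022] 0.033
rack 0.17 [93.2, 163.3, 32.6, 33.0] [ 0.431 -0.332  0.046] 0.074
bin 0.75 [84.2, 212.2, 71.3, 71.0] [ 0.597 -0.336  0.006] 0.05
bin 0.45 [181.4, 180.5, 71.4, 29.1] [ 0.539 -0.091  0.021] 0.033
mat 0.56 [93.8, 175.9, 38.8, 33.2] [ 0.455 -0.338  0.005] 0.009
cup 0.74 [94.2, 162.0, 29.5, 33.7] [ 0.428 -0.332  0.046] 0.074
cup 0.68 [89.5, 176.5, 43.4, 31.7] [ 0.454 -0.34   0.005] 0.037
meter 0.6 [200.2, 249.1, 69.6, 34.2] [ 0.73  -0.098  0.033] 0.042
meter 0.24 [181.9, 180.6, 69.6, 32.6] [ 0.539 -0.091  0.022] 0.033
driver 0.68 [289.6, 232.0, 78.1, 22.5] [0.725 0.094 0.021] 0.029
driver 0.31 [339.2, 172.1, 22.7, 26.3] [0.609 0.229 0.039] 0.047
```

Run:
```python
import cv2
i=cv2.imread("pics/top0.png")[85:310,75:435]; cv2.imwrite("pics/top0c.png",cv2.resize(i,(800,500),interpolation=3))
```

```text
(no output)
```

View pics/top0c.png

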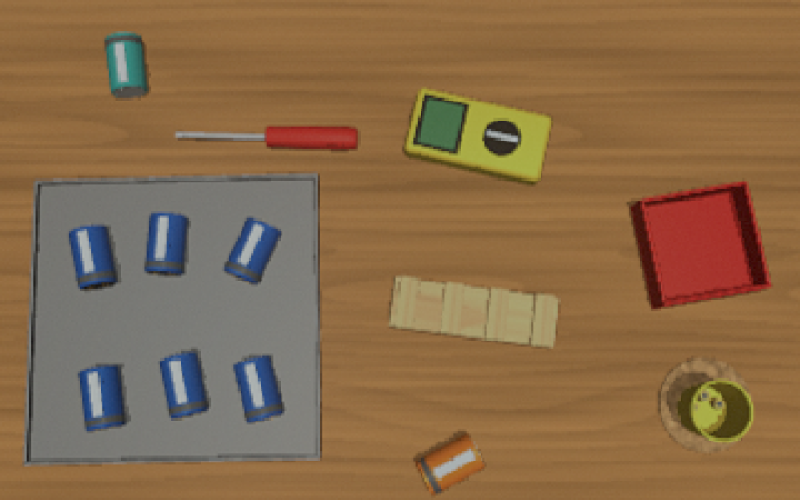

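Six blue capacitors are in the tray (crop ≈ (92,257), (167,243), (252,250), (102,397), (184,383), (259,387)). The look-alikes are turquoise at (126,65) and orange at (450,462), both outside the tray, and I will leave them. The cup has spacers in it at (720,410) and the bin is at (700,245). Next I'll fit the poses.

```bash
cat >> h.py <<'E'
def rect(p,lo,hi):
    p=p[np.isfinite(p).all(1)]; p=p[(p[:,2]>lo)&(p[:,2]<hi)][:,:2]
    (c,(w,h),a)=cv2.minAreaRect((p*1000).astype(np.float32)); 
    if w<h: w,h,a=h,w,a+90
    return np.round(np.array(c)/1000,4),round(w),round(h),round((a+90)%180-90,1)
def fits(f,T=None,qs=("cap1","rack","bin","cup")):
    W=cloud(f,T); lim=dict(cap1=(.026,.06),rack=(.017,.04),bin=(.03,.06),cup=(.062,.085))
    for q in qs:
        for d in cut_out(f,q)[:(8 if q=="cap1" else 1)]:
            m=cv2.erode(d["pixels"].astype(np.uint8),np.ones((1,1)))>0
            p=W[m]; col=np.median(f["image"][m],0)
            try: print(q,round(d["score"],2),*rect(p,*lim[q]),"bgr",col, "zmax",np.round(np.nanpercentile(p[:,2],98),3))
            except Exception as e: print(q,e)
E
python3 - <<'E'
from h import *
for n in("top","scene"):
    f=grab_frame(n); print(n,np.round(np.linalg.inv(f["world_to_cam"])[:3,3],2)); fits(f)
    W=cloud(f); i=f["image"].astype(int)
    # table plane check
    m=(np.abs(W[...,2])<.012)&(W[...,0]>.3)&(W[...,0]<.8)&(np.abs(W[...,1])<.4); p=W[m][::20]
    print("plane",np.round(np.linalg.lstsq(np.c_[p[:,:2],np.ones(len(p))],p[:,2],rcond=None)[0],4))
    if n=="top":
        for d in cut_out(f,"mat")[:1]: p=W[d["pixels"]]; print("mat",rect(p,.0025,.012))
E
```

```text
top [ 0.45 -0.02  1.  ]
cap1 0.98 [0.5934 0.1437] 63 38 -23.8 bgr [121.5  75.   52. ] zmax 0.045
cap1 0.92 [ 0.3722 -0.0639] 60 36 -61.2 bgr [ 42.5  99.  166. ] zmax 0.041
cap1 0.78 [0.5861 0.3127] 63 39 12.3 bgr [118.   71.5  44. ] zmax 0.045
cap1 0.74 [0.6006 0.2355] 63 39 -3.7 bgr [121.  73.  46.] zmax 0.046
cap1 0.73 [0.4486 0.1337] 63 39 15.1 bgr [123.  75.  50.] zmax 0.045
rack 0.89 [ 0.5292 -0.0913] 176 54 82.6 bgr [106. 152. 169.] zmax 0.03
bin 0.95 [ 0.5995 -0.331 ] 116 115 -80.2 bgr [ 43.  50. 166.] zmax 0.045
cup 0.82 [ 0.4281 -0.3312] 60 58 -90.0 bgr [ 39. 102. 111.] zmax 0.071
plane [ 0.0001  0.003  -0.0001]
mat (array([ 0.5024, -0.0889]), 147, 0, 82.6)
scene [ 0.99 -0.16  0.76]
cap1 0.93 [0.5962 0.1436] 63 37 -22.9 bgr [141.5  98.   71. ] zmax 0.046
cap1 0.91 [0.4556 0.2111] 63 37 15.7 bgr [136.5  96.5  70. ] zmax 0.046
cap1 0.86 [0.4517 0.1329] 65 38 17.3 bgr [136.  98.  76.] zmax 0.046
cap1 0.82 [0.4434 0.2931] 61 35 15.4 bgr [131.  96.  69.] zmax 0.046
cap1 0.78 [ 0.3758 -0.0635] 63 34 -61.4 bgr [ 46.  109.5 180. ] zmax 0.042
cap1 0.65 [0.8043 0.2885] 62 35 9.2 bgr [138. 146.  74.] zmax 0.042
cap1 0.64 [0.589  0.3103] 65 35 17.7 bgr [143.   98.   69.5] zmax 0.046
cap1 0.62 [0.6025 0.2339] 65 37 -0.9 bgr [140.  97.  67.] zmax 0.046
rack 0.76 [ 0.531  -0.0914] 174 57 82.8 bgr [122. 174. 204.] zmax 0.031
bin 0.82 [ 0.6019 -0.33  ] 116 115 10.0 bgr [ 43.  57. 202.] zmax 0.047
cup 0.65 [ 0.4312 -0.3312] 59 58 25.6 bgr [ 28.  96. 119.] zmax 0.071
plane [-0.0017  0.0018  0.0026]
```

```bash
python3 -m pendant '[{"delta_pos":[4,-3,0],"rotation":[0,0,-0.12],"claw":1},{"delta_pos":[8,-6,0],"rotation":[0,0,-0.24],"claw":1},{"delta_pos":[11,-9,1],"rotation":[0,0,-0.36],"claw":1},{"delta_pos":[14,-12,2],"rotation":[0,0,-0.48],"claw":1},{"delta_pos":[17,-15,3],"rotation":[0,0,-0.6],"claw":1},{"delta_pos":[20,-18,4],"rotation":[0,0,-0.72],"claw":1},{"delta_pos":[23,-21,5],"rotation":[0,0,-0.84],"claw":1},{"delta_pos":[24,-23,5],"rotation":[0,0,-0.96],"claw":1}]' 40
```

```text
clock: 2.22
ee_pos: [0.4746, 0.2419, 0.3007]
orientation: [0.0, 0.657, 0.754, 0.001]
force: [0.6, -0.2, -0.2]
finger_gap: 0.0852
grasp_force: 0.0
```

Run:
```python
from h import *
T=toolT(); print(T[:3,1],np.round(T[:3,3],4)); f=grab_frame("wrist"); cv2.imwrite("pics/w1.png",f["image"]); fits(f,T,("cap1",))
W=cloud(f,T);p=W[np.abs(W[...,2])<.02][:,2];print(np.percentile(p,[10,50,90]))
```

```text
[0.99047705 0.13766765 0.00168186] [0.4746 0.2419 0.3007]
cap1 0.93 [0.4514 0.2145] 63 39 14.1 bgr [133.  96.  87.] zmax 0.044
cap1 0.85 [0.793  0.2909] 50 37 10.9 bgr [112.5 142.  140. ] zmax 0.04
cap1 0.81 [0.4383 0.2987] 63 39 10.0 bgr [127. 101.  92.] zmax 0.044
cap1 0.71 [0.5998 0.2388] 63 39 -2.8 bgr [142. 103.  98.] zmax 0.044
cap1 0.68 [0.5858 0.316 ] 64 39 13.6 bgr [158. 124. 112.] zmax 0.044
cap1 0.64 [0.4478 0.1375] 63 38 16.1 bgr [172. 102.  80.] zmax 0.044
cap1 0.63 [ 0.5386 -0.0176] 54 21 -7.3 bgr [104. 164. 204.] zmax 0.028
cap1 0.61 [ 0.3771 -0.0589] 63 25 -61.2 bgr [ 25.   86.5 145.5] zmax 0.038
[-0.00227512 -0.00098766  0.00318025]
```

View pics/w1.png

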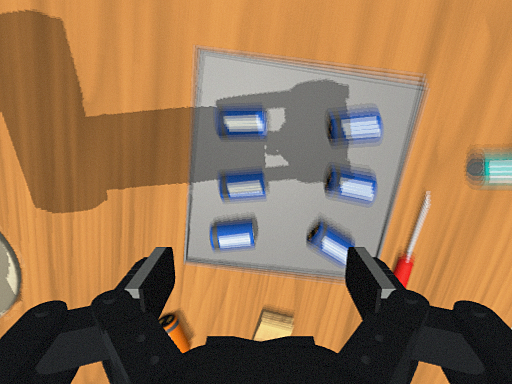

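```bash
python3 -m pendant '[{"delta_pos":[-0.5,-1.7,-3],"rotation":[0,0,0.02],"claw":1},{"delta_pos":[-1,-3.4,-6],"rotation":[0,0,0.04],"claw":1},{"delta_pos":[-1.5,-5.1,-9],"rotation":[0,0,0.06],"claw":1},{"delta_pos":[-2,-6.8,-12],"rotation":[0,0,0.08],"claw":1},{"delta_pos":[-2.5,-8.5,-15],"rotation":[0,0,0.1],"claw":1},{"delta_pos":[-2.8,-10.4,-18],"rotation":[0,0,0.127],"claw":1},{"delta_pos":[-2.8,-10.4,-19],"rotation":[0,0,0.127],"claw":1},{"delta_pos":[-2.8,-10.4,-19],"rotation":[0,0,0.127],"claw":1}]' 40
python3 -m pendant '[{"delta_pos":[0,0,-2.5],"rotation":[0,0,0],"claw":1},{"delta_pos":[0,0,-5],"rotation":[0,0,0],"claw":1},{"delta_pos":[0,0,-7],"rotation":[0,0,0],"claw":1},{"delta_pos":[0,0,-7.4],"rotation":[0,0,0],"claw":1},{"delta_pos":[0,0,-7.4],"rotation":[0,0,0],"claw":0},{"delta_pos":[0,0,-7.4],"rotation":[0,0,0],"claw":-1},{"delta_pos":[0,0,-7.4],"rotation":[0,0,0],"claw":-1},{"delta_pos":[0,0,-7.4],"rotation":[0,0,0],"claw":-1}]' 40
```

```text
clock: 2.98
ee_pos: [0.4435, 0.1388, 0.1075]
orientation: [-0.002, 0.605, 0.796, -0.002]
force: [0.5, -0.1, 0.5]
finger_gap: 0.0855
grasp_force: 0.0
clock: 3.65
ee_pos: [0.446, 0.1396, 0.0373]
orientation: [0.001, 0.605, 0.796, 0.001]
force: [-0.6, 2.2, 7.9]
finger_gap: 0.0613
grasp_force: 44.4
```

```bash
python3 -m pendant '[{"delta_pos":[0,0,4],"rotation":[0,0,0],"claw":-1},{"delta_pos":[0,-1,8],"rotation":[0,0,-0.05],"claw":-1},{"delta_pos":[1,-4.6,8.4],"rotation":[0,0,-0.11],"claw":-1},{"delta_pos":[2,-8.3,8.4],"rotation":[0,0,-0.17],"claw":-1},{"delta_pos":[3,-12,8.4],"rotation":[0,0,-0.23],"claw":-1},{"delta_pos":[4.2,-15.7,8.4],"rotation":[0,0,-0.29],"claw":-1},{"delta_pos":[5.4,-19.4,8.4],"rotation":[0,0,-0.35],"claw":-1},{"delta_pos":[6.5,-23,8.4],"rotation":[0,0,-0.398],"claw":-1}]' 40
python3 -m pendant '[{"delta_pos":[1.1,-3.5,0],"rotation":[0,0,0],"claw":-1},{"delta_pos":[1.1,-4.4,0],"rotation":[0,0,0],"claw":-1},{"delta_pos":[1.1,-4.4,0],"rotation":[0,0,0],"claw":-1},{"delta_pos":[1.1,-4.4,-2.5],"rotation":[0,0,0],"claw":-1},{"delta_pos":[1.1,-4.4,-4.5],"rotation":[0,0,0],"claw":-1},{"delta_pos":[1.1,-4.4,-6.0],"rotation":[0,0,0],"claw":-1},{"delta_pos":[1.1,-4.4,-6.4],"rotation":[0,0,0],"claw":-1},{"delta_pos":[1.1,-4.4,-6.4],"rotation":[0,0,0],"claw":-1}]' 40
python3 - <<'E'
from h import *
f=grab_frame("top"); cv2.imwrite("pics/t2.png",cv2.resize(f["image"][180:290,200:350],None,fx=4,fy=4)); fits(f,None,("cap1",))
E
```

```text
clock: 4.32
ee_pos: [0.5105, -0.0928, 0.1207]
orientation: [0.001, 0.752, 0.66, 0.0]
force: [0.6, -0.0, -1.7]
finger_gap: 0.0613
grasp_force: 45.6
clock: 4.98
ee_pos: [0.5205, -0.1328, 0.0558]
orientation: [-0.001, 0.75, 0.661, -0.0]
force: [-0.1, 1.9, 0.4]
finger_gap: 0.0611
grasp_force: 45.6
cap1 0.89 [0.5856 0.313 ] 62 39 13.9 bgr [124.  74.  45.] zmax 0.045
cap1 0.71 [0.8011 0.2885] 64 38 10.3 bgr [112. 121.  65.] zmax 0.042
cap1 0.7 [0.4514 0.2112] 61 38 14.6 bgr [119.  71.  44.] zmax 0.045
cap1 0.63 [0.4391 0.2954] 63 40 8.9 bgr [122.  76.  47.] zmax 0.045
cap1 0.6 [0.5931 0.1438] 63 39 -23.1 bgr [127.  78.  52.] zmax 0.046
```

View pics/t2.png

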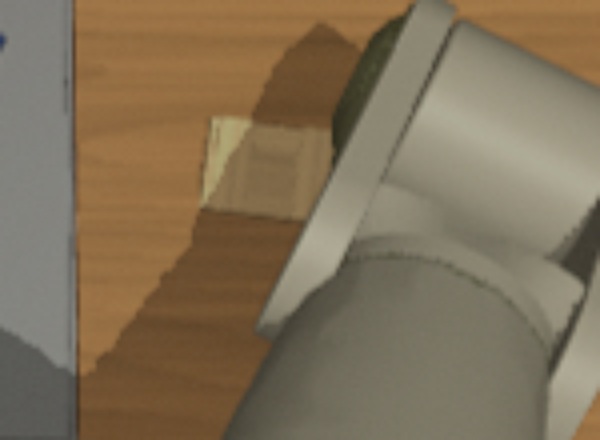

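The arm hides the rack centre in this picture; only the rack's left part shows, at (265,165). The cap is in the grip and about 3 mm off, so I'll nudge it, release, and check from the wrist.

```bash
python3 -m pendant '[{"delta_pos":[0.3,-0.2,0],"rotation":[0,0,0],"claw":-1},{"delta_pos":[0.3,-0.2,-0.2],"rotation":[0,0,0],"claw":-1},{"delta_pos":[0.3,-0.2,-0.2],"rotation":[0,0,0],"claw":0.7},{"delta_pos":[0.3,-0.2,-0.2],"rotation":[0,0,0],"claw":1},{"delta_pos":[0.3,-0.2,-0.2],"rotation":[0,0,0],"claw":1},{"delta_pos":[0.3,-0.2,-0.2],"rotation":[0,0,0],"claw":1},{"delta_pos":[0.3,-0.2,2],"rotation":[0,0,0],"claw":1},{"delta_pos":[0.3,-0.2,5],"rotation":[0,0,0],"claw":1}]' 40
python3 -m pendant '[{"delta_pos":[0,1,3],"rotation":[0,0,0],"claw":1},{"delta_pos":[-0.5,3,6],"rotation":[0,0,0],"claw":1},{"delta_pos":[-1,6,9],"rotation":[0,0,0],"claw":1},{"delta_pos":[-2,9,12],"rotation":[0,0,0],"claw":1},{"delta_pos":[-2,12,14],"rotation":[0,0,0],"claw":1},{"delta_pos":[-2,15,14],"rotation":[0,0,0],"claw":1},{"delta_pos":[-2,17,14],"rotation":[0,0,0],"claw":1},{"delta_pos":[-2,17,14],"rotation":[0,0,0],"claw":1}]' 40
cat >> h.py <<'E'
def wrist(qs=("cap1","rack"),name=None):
    s=st(); T=toolT(s); f=grab_frame("wrist")
    print("tcp",np.round(T[:3,3],4),"yaw",round(np.degrees(np.arctan2(T[1,1],T[0,1])),1),"tilt",np.round(T[:3,2],3)); fits(f,T,qs)
    if name: cv2.imwrite(name,f["image"])
    return f,T
E
python3 -c "
from h import *
wrist(name='pics/w3.png')"
```

```text
clock: 5.75
ee_pos: [0.5228, -0.1363, 0.1043]
orientation: [-0.002, 0.751, 0.661, -0.001]
force: [0.3, -0.1, 1.3]
finger_gap: 0.0855
grasp_force: 0.0
clock: 6.42
ee_pos: [0.5037, 0.0363, 0.2461]
orientation: [0.0, 0.749, 0.662, 0.001]
force: [0.4, -0.4, 0.5]
finger_gap: 0.0854
grasp_force: 0.0
tcp [0.5037 0.0363 0.2461] yaw -7.1 tilt [ 0.001  0.001 -1.   ]
cap1 0.89 [0.4517 0.2128] 63 38 13.4 bgr [179.  98.  40.] zmax 0.044
cap1 0.67 [ 0.3727 -0.0618] 63 36 -61.0 bgr [ 24. 100. 194.] zmax 0.039
cap1 0.55 [ 0.5237 -0.1332] 63 35 -7.4 bgr [167.5  94.   41. ] zmax 0.062
rack 0.76 [ 0.5325 -0.0624] 122 54 82.6 bgr [138. 216. 243.] zmax 0.028
```

View pics/w3.png

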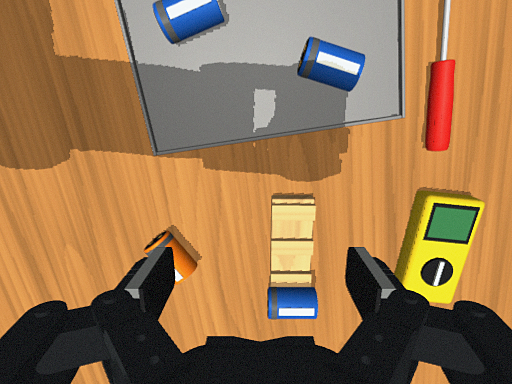

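Cap 1 is seated in the far notch (blue at (292,303)) and the other two notches are free at (292,218) and (292,258). Next I'll pick cap B.

```bash
python3 -m pendant '[{"delta_pos":[-0.8,3,-2.4],"rotation":[0,0,0.06],"claw":1},{"delta_pos":[-1.7,6,-4.8],"rotation":[0,0,0.12],"claw":1},{"delta_pos":[-2.6,9,-7.2],"rotation":[0,0,0.18],"claw":1},{"delta_pos":[-3.5,12,-9.6],"rotation":[0,0,0.25],"claw":1},{"delta_pos":[-4.4,15,-12],"rotation":[0,0,0.31],"claw":1},{"delta_pos":[-5.2,17.6,-14.5],"rotation":[0,0,0.368],"claw":1},{"delta_pos":[-5.2,17.6,-14.5],"rotation":[0,0,0.368],"claw":1},{"delta_pos":[-5.2,17.6,-14.5],"rotation":[0,0,0.368],"claw":1}]' 40
python3 -m pendant '[{"delta_pos":[0,0,-2.5],"rotation":[0,0,0],"claw":1},{"delta_pos":[0,0,-5],"rotation":[0,0,0],"claw":1},{"delta_pos":[0,0,-6.2],"rotation":[0,0,0],"claw":1},{"delta_pos":[0,0,-6.4],"rotation":[0,0,0],"claw":1},{"delta_pos":[0,0,-6.4],"rotation":[0,0,0],"claw":0},{"delta_pos":[0,0,-6.4],"rotation":[0,0,0],"claw":-1},{"delta_pos":[0,0,-6.4],"rotation":[0,0,0],"claw":-1},{"delta_pos":[0,0,-6.4],"rotation":[0,0,0],"claw":-1}]' 40
```

```text
clock: 7.23
ee_pos: [0.4516, 0.209, 0.0995]
orientation: [-0.001, 0.617, 0.787, -0.001]
force: [-0.5, 0.5, 0.8]
finger_gap: 0.0854
grasp_force: 0.0
clock: 7.9
ee_pos: [0.4532, 0.209, 0.0382]
orientation: [0.001, 0.617, 0.787, 0.001]
force: [-0.9, -3.1, 6.6]
finger_gap: 0.0611
grasp_force: 44.0
```

```bash
python3 -m pendant '[{"delta_pos":[0,0,4],"rotation":[0,0,0],"claw":-1},{"delta_pos":[0,-1,8],"rotation":[0,0,-0.05],"claw":-1},{"delta_pos":[1,-5,8],"rotation":[0,0,-0.11],"claw":-1},{"delta_pos":[2,-9,8],"rotation":[0,0,-0.17],"claw":-1},{"delta_pos":[3,-13,8],"rotation":[0,0,-0.23],"claw":-1},{"delta_pos":[4,-17,8],"rotation":[0,0,-0.29],"claw":-1},{"delta_pos":[5,-21,8],"rotation":[0,0,-0.35],"claw":-1},{"delta_pos":[6.2,-25,8],"rotation":[0,0,-0.37],"claw":-1}]' 40
python3 -m pendant '[{"delta_pos":[0.7,-3.5,0],"rotation":[0,0,0],"claw":-1},{"delta_pos":[1.4,-5.2,0],"rotation":[0,0,0],"claw":-1},{"delta_pos":[1.4,-5.2,0],"rotation":[0,0,0],"claw":-1},{"delta_pos":[1.4,-5.2,-2.5],"rotation":[0,0,0],"claw":-1},{"delta_pos":[1.4,-5.2,-4.5],"rotation":[0,0,0],"claw":-1},{"delta_pos":[1.4,-5.2,-5.6],"rotation":[0,0,0],"claw":-1},{"delta_pos":[1.4,-5.2,-6.0],"rotation":[0,0,0],"claw":-1},{"delta_pos":[1.4,-5.2,-6.0],"rotation":[0,0,0],"claw":-1}]' 40
```

```text
clock: 8.57
ee_pos: [0.5141, -0.0429, 0.1175]
orientation: [0.001, 0.752, 0.659, 0.0]
force: [0.8, 0.8, -1.1]
finger_gap: 0.0612
grasp_force: 45.3
clock: 9.23
ee_pos: [0.528, -0.093, 0.0574]
orientation: [0.001, 0.751, 0.66, -0.001]
force: [-2.1, -4.5, 1.1]
finger_gap: 0.061
grasp_force: 45.9
```

```bash
python3 -m pendant '[{"delta_pos":[0,0,-0.1],"rotation":[0,0,0],"claw":-1},{"delta_pos":[0,0,-0.1],"rotation":[0,0,0],"claw":0.7},{"delta_pos":[0,0,-0.1],"rotation":[0,0,0],"claw":1},{"delta_pos":[0,0,-0.1],"rotation":[0,0,0],"claw":1},{"delta_pos":[0,0,-0.1],"rotation":[0,0,0],"claw":1},{"delta_pos":[0,0,2],"rotation":[0,0,0],"claw":1},{"delta_pos":[0,0,5],"rotation":[0,0,0],"claw":1},{"delta_pos":[0,2,9],"rotation":[0,0,0],"claw":1}]' 40
python3 -m pendant '[{"delta_pos":[1,3.5,1],"rotation":[0,0,-0.05],"claw":1},{"delta_pos":[2,7,2],"rotation":[0,0,-0.1],"claw":1},{"delta_pos":[3,10.5,3],"rotation":[0,0,-0.15],"claw":1},{"delta_pos":[4,14,3],"rotation":[0,0,-0.2],"claw":1},{"delta_pos":[5.5,18,3],"rotation":[0,0,-0.25],"claw":1},{"delta_pos":[6.5,22,3],"rotation":[0,0,-0.277],"claw":1},{"delta_pos":[6.5,22,3],"rotation":[0,0,-0.277],"claw":1},{"delta_pos":[6.5,22,3],"rotation":[0,0,-0.277],"claw":1}]' 40
python3 -c "
from h import *
wrist()
f=grab_frame('top');fits(f,None,('cap1',))"
```

```text
clock: 9.9
ee_pos: [0.5272, -0.0753, 0.1436]
orientation: [-0.001, 0.752, 0.659, -0.001]
force: [1.7, 0.4, 0.9]
finger_gap: 0.0855
grasp_force: 0.0
clock: 10.57
ee_pos: [0.5927, 0.148, 0.1734]
orientation: [-0.0, 0.834, 0.552, -0.0]
force: [0.5, -0.7, 0.5]
finger_gap: 0.0854
grasp_force: 0.0
tcp [0.5927 0.148  0.1734] yaw -23.1 tilt [-0.001 -0.    -1.   ]
cap1 0.95 [0.6002 0.2381] 63 39 -2.9 bgr [144.  77.  33.] zmax 0.044
cap1 0.88 [0.5936 0.1469] 63 39 -23.2 bgr [138.  73.  31.] zmax 0.044
cap1 0.87 [0.5858 0.3148] 62 39 12.8 bgr [171.  98.  39.] zmax 0.044
cap1 0.74 [0.4391 0.2982] 64 39 10.5 bgr [180. 100.  42.] zmax 0.044
rack 0.77 [ 0.5411 -0.0091] 54 21 -13.8 bgr [ 65.  98. 126.] zmax 0.027
cap1 0.78 [0.592  0.1282] 57 22 -3.5 bgr [86. 53. 38.] zmax 0.045
cap1 0.76 [ 0.5281 -0.0903] 64 38 -8.5 bgr [123.  74.  54.] zmax 0.063
cap1 0.74 [ 0.3721 -0.0645] 61 36 -61.4 bgr [ 43.  99. 166.] zmax 0.041
cap1 0.68 [ 0.5235 -0.1386] 64 40 -7.0 bgr [123.  75.  51.] zmax 0.064
cap1 0.6 [0.7992 0.2878] 61 37 9.9 bgr [110.  118.   61.5] zmax 0.042
cap1 0.5 [0.5965 0.2401] 20 12 85.8 bgr [135. 128. 116.] zmax 0.047
cap1 0.41 [0.7193 0.086 ] 89 10 89.6 bgr [ 38.  48. 161.] zmax 0.027
```

```bash
python3 -m pendant '[{"delta_pos":[0,-0.1,-4],"rotation":[0,0,0],"claw":1},{"delta_pos":[0,-0.1,-8],"rotation":[0,0,0],"claw":1},{"delta_pos":[0,-0.1,-11.5],"rotation":[0,0,0],"claw":1},{"delta_pos":[0,-0.1,-13.5],"rotation":[0,0,0],"claw":1},{"delta_pos":[0,-0.1,-13.5],"rotation":[0,0,0],"claw":1},{"delta_pos":[0,-0.1,-13.5],"rotation":[0,0,0],"claw":-1},{"delta_pos":[0,-0.1,-13.5],"rotation":[0,0,0],"claw":-1},{"delta_pos":[0,-0.1,-13.5],"rotation":[0,0,0],"claw":-1}]' 40
python3 -m pendant '[{"delta_pos":[0,0,0],"rotation":[0,0,0],"claw":-1},{"delta_pos":[0,0,4],"rotation":[0,0,0],"claw":-1},{"delta_pos":[0,-1,8],"rotation":[0,0,0.05],"claw":-1},{"delta_pos":[-1,-4.5,8],"rotation":[0,0,0.1],"claw":-1},{"delta_pos":[-2,-8,8],"rotation":[0,0,0.15],"claw":-1},{"delta_pos":[-3.2,-11.5,8],"rotation":[0,0,0.2],"claw":-1},{"delta_pos":[-4.5,-15,8],"rotation":[0,0,0.25],"claw":-1},{"delta_pos":[-5.8,-18.9,8],"rotation":[0,0,0.276],"claw":-1}]' 40
python3 -m pendant '[{"delta_pos":[0,0,0],"rotation":[0,0,0],"claw":-1},{"delta_pos":[0,0,0],"rotation":[0,0,0],"claw":-1},{"delta_pos":[0,0,-1.5],"rotation":[0,0,0],"claw":-1},{"delta_pos":[0,0,-3],"rotation":[0,0,0],"claw":-1},{"delta_pos":[0,0,-4.5],"rotation":[0,0,0],"claw":-1},{"delta_pos":[0,0,-5.6],"rotation":[0,0,0],"claw":-1},{"delta_pos":[0,0,-6.0],"rotation":[0,0,0],"claw":-1},{"delta_pos":[0,0,-6.0],"rotation":[0,0,0],"claw":-1}]' 40
```

```text
clock: 11.48
ee_pos: [0.5944, 0.1448, 0.0414]
orientation: [0.001, 0.835, 0.55, 0.002]
force: [0.3, -0.0, -0.2]
finger_gap: 0.0607
grasp_force: 44.1
clock: 12.15
ee_pos: [0.5342, -0.045, 0.1198]
orientation: [0.001, 0.75, 0.661, 0.0]
force: [0.7, -1.1, -1.3]
finger_gap: 0.0613
grasp_force: 45.1
clock: 12.82
ee_pos: [0.535, -0.0433, 0.0593]
orientation: [-0.0, 0.751, 0.66, -0.0]
force: [-2.9, -0.3, 1.9]
finger_gap: 0.0611
grasp_force: 45.4
```

```bash
python3 -m pendant '[{"delta_pos":[0,0,-0.1],"rotation":[0,0,0],"claw":-1},{"delta_pos":[0,0,-0.1],"rotation":[0,0,0],"claw":0.7},{"delta_pos":[0,0,-0.1],"rotation":[0,0,0],"claw":1},{"delta_pos":[0,0,-0.1],"rotation":[0,0,0],"claw":1},{"delta_pos":[0,0,-0.1],"rotation":[0,0,0],"claw":1},{"delta_pos":[0,0,2],"rotation":[0,0,0],"claw":1},{"delta_pos":[0,0,5],"rotation":[0,0,0],"claw":1},{"delta_pos":[0,2,8.5],"rotation":[0,0,0],"claw":1}]' 40
python3 -m pendant '[{"delta_pos":[1,4,0.5],"rotation":[0,0,0.02],"claw":1},{"delta_pos":[2,8,1],"rotation":[0,0,0.04],"claw":1},{"delta_pos":[3,12,1.5],"rotation":[0,0,0.06],"claw":1},{"delta_pos":[4,16,2],"rotation":[0,0,0.077],"claw":1},{"delta_pos":[5,20,2],"rotation":[0,0,0.077],"claw":1},{"delta_pos":[6,24,2],"rotation":[0,0,0.077],"claw":1},{"delta_pos":[6.5,26.2,2],"rotation":[0,0,0.077],"claw":1},{"delta_pos":[6.5,26.2,2],"rotation":[0,0,0.077],"claw":1}]' 40
python3 -c "
from h import *
wrist()
f=grab_frame('top');fits(f,None,('cap1',))"
```

```text
clock: 13.48
ee_pos: [0.5345, -0.0257, 0.1439]
orientation: [-0.001, 0.752, 0.659, -0.001]
force: [0.7, -0.7, -0.0]
finger_gap: 0.0854
grasp_force: 0.0
clock: 14.15
ee_pos: [0.5998, 0.2425, 0.1634]
orientation: [-0.0, 0.724, 0.69, 0.0]
force: [-0.5, -1.2, -0.2]
finger_gap: 0.0857
grasp_force: 0.0
tcp [0.5998 0.2425 0.1634] yaw -2.8 tilt [ 0.     0.001 -1.   ]
cap1 0.8 [0.5859 0.316 ] 63 39 13.6 bgr [147.  77.  33.] zmax 0.044
cap1 0.72 [0.7935 0.291 ] 50 38 9.8 bgr [164.5 175.   41.5] zmax 0.04
cap1 0.68 [0.6006 0.2388] 63 39 -3.1 bgr [139.  74.  31.] zmax 0.044
cap1 0.65 [0.4389 0.2989] 64 39 10.8 bgr [138.  94.  45.] zmax 0.044
cap1 0.95 [ 0.5279 -0.0905] 64 40 -7.1 bgr [126.  78.  59.] zmax 0.064
cap1 0.91 [0.8005 0.289 ] 64 37 10.0 bgr [110. 118.  69.] zmax 0.041
cap1 0.85 [ 0.5229 -0.1389] 63 40 -7.5 bgr [126.  78.  54.] zmax 0.063
cap1 0.77 [ 0.3723 -0.0644] 63 37 -61.5 bgr [ 45. 102. 169.] zmax 0.042
cap1 0.7 [0.6004 0.2355] 63 39 -1.8 bgr [90. 56. 42.] zmax 0.045
cap1 0.62 [ 0.5347 -0.0436] 64 40 -7.5 bgr [126.  77.  55.] zmax 0.063
cap1 0.47 [0.4411 0.2798] 62 9 9.1 bgr [71. 45. 29.] zmax 0.038
```

```bash
python3 -m pendant '[{"delta_pos":[0,-0.2,-4],"rotation":[0,0,0],"claw":1},{"delta_pos":[0,-0.2,-8],"rotation":[0,0,0],"claw":1},{"delta_pos":[0,-0.2,-11],"rotation":[0,0,0],"claw":1},{"delta_pos":[0,-0.2,-12.5],"rotation":[0,0,0],"claw":1},{"delta_pos":[0,-0.2,-12.5],"rotation":[0,0,0],"claw":1},{"delta_pos":[0,-0.2,-12.5],"rotation":[0,0,0],"claw":-1},{"delta_pos":[0,-0.2,-12.5],"rotation":[0,0,0],"claw":-1},{"delta_pos":[0,-0.2,-12.5],"rotation":[0,0,0],"claw":-1}]' 40
python3 -m pendant '[{"delta_pos":[0,0,0],"rotation":[0,0,0],"claw":-1},{"delta_pos":[0,0,4],"rotation":[0,0,0],"claw":-1},{"delta_pos":[0,-1,8],"rotation":[0,0,0],"claw":-1},{"delta_pos":[-1,-3,11],"rotation":[0,0,0],"claw":-1},{"delta_pos":[-2,-7,11],"rotation":[0,0,-0.03],"claw":-1},{"delta_pos":[-3,-11,11],"rotation":[0,0,-0.06],"claw":-1},{"delta_pos":[-4,-15,11],"rotation":[0,0,-0.077],"claw":-1},{"delta_pos":[-5,-19,11],"rotation":[0,0,-0.077],"claw":-1}]' 40
python3 -m pendant '[{"delta_pos":[-0.6,-4,0],"rotation":[0,0,0],"claw":-1},{"delta_pos":[-1.2,-8,0],"rotation":[0,0,0],"claw":-1},{"delta_pos":[-1.8,-12,0],"rotation":[0,0,0],"claw":-1},{"delta_pos":[-2.4,-15,0],"rotation":[0,0,0],"claw":-1},{"delta_pos":[-2.4,-16.2,0],"rotation":[0,0,0],"claw":-1},{"delta_pos":[-2.4,-16.2,0],"rotation":[0,0,0],"claw":-1},{"delta_pos":[-2.4,-16.2,-2],"rotation":[0,0,0],"claw":-1},{"delta_pos":[-2.4,-16.2,-4],"rotation":[0,0,0],"claw":-1}]' 40
```

```text
clock: 15.07
ee_pos: [0.6012, 0.2359, 0.0412]
orientation: [0.001, 0.726, 0.688, 0.002]
force: [0.3, -0.0, -0.0]
finger_gap: 0.0614
grasp_force: 44.0
clock: 15.73
ee_pos: [0.5492, 0.0445, 0.1498]
orientation: [0.001, 0.752, 0.66, 0.0]
force: [1.5, -0.5, -1.1]
finger_gap: 0.0609
grasp_force: 44.8
clock: 16.4
ee_pos: [0.5268, -0.1152, 0.1095]
orientation: [0.001, 0.751, 0.66, 0.001]
force: [-0.7, -0.2, -0.5]
finger_gap: 0.0609
grasp_force: 44.9
```

```bash
python3 -m pendant '[{"delta_pos":[0,0,-1],"rotation":[0,0,0],"claw":-1},{"delta_pos":[0,0,-1.7],"rotation":[0,0,0],"claw":-1},{"delta_pos":[0,0,-1.8],"rotation":[0,0,0],"claw":-1},{"delta_pos":[0,0,-1.8],"rotation":[0,0,0],"claw":0.6},{"delta_pos":[0,0,-1.8],"rotation":[0,0,0],"claw":0.8},{"delta_pos":[0,0,-1.8],"rotation":[0,0,0],"claw":1},{"delta_pos":[0,0,-1.8],"rotation":[0,0,0],"claw":1},{"delta_pos":[0,0,0.5],"rotation":[0,0,0],"claw":1}]' 40
python3 -m pendant '[{"delta_pos":[0,0,4],"rotation":[0,0,0],"claw":1},{"delta_pos":[0.6,3,6],"rotation":[0,0,0.06],"claw":1},{"delta_pos":[1.2,7,6],"rotation":[0,0,0.12],"claw":1},{"delta_pos":[1.8,11,6],"rotation":[0,0,0.18],"claw":1},{"delta_pos":[2.4,15,6],"rotation":[0,0,0.24],"claw":1},{"delta_pos":[3,19,6],"rotation":[0,0,0.30],"claw":1},{"delta_pos":[3.6,23,6],"rotation":[0,0,0.361],"claw":1},{"delta_pos":[4.2,27,6],"rotation":[0,0,0.361],"claw":1}]' 40
python3 -m pendant '[{"delta_pos":[0.4,4,0],"rotation":[0,0,0],"claw":1},{"delta_pos":[0.8,8,0],"rotation":[0,0,0],"claw":1},{"delta_pos":[1.2,12,0],"rotation":[0,0,0],"claw":1},{"delta_pos":[1.6,15,0],"rotation":[0,0,0],"claw":1},{"delta_pos":[1.7,16,0],"rotation":[0,0,0],"claw":1},{"delta_pos":[1.7,16,0],"rotation":[0,0,0],"claw":1},{"delta_pos":[1.7,16,0],"rotation":[0,0,0],"claw":1},{"delta_pos":[1.7,16,0],"rotation":[0,0,0],"claw":1}]' 40
python3 -c "
from h import *
wrist()
f=grab_frame('top');fits(f,None,('cap1',))"
```

```text
clock: 17.07
ee_pos: [0.5243, -0.1151, 0.111]
orientation: [-0.003, 0.752, 0.66, -0.001]
force: [-0.0, 1.0, 0.4]
finger_gap: 0.0854
grasp_force: 0.0
clock: 17.73
ee_pos: [0.5679, 0.1562, 0.1742]
orientation: [0.0, 0.62, 0.785, 0.0]
force: [0.5, -0.8, -0.1]
finger_gap: 0.0857
grasp_force: 0.0
clock: 18.4
ee_pos: [0.5852, 0.3125, 0.174]
orientation: [0.0, 0.621, 0.783, -0.0]
force: [-0.2, -0.2, -1.1]
finger_gap: 0.0856
grasp_force: 0.0
tcp [0.5852 0.3125 0.174 ] yaw 13.2 tilt [-0. -0. -1.]
cap1 0.77 [0.5858 0.3169] 63 38 13.9 bgr [138.  73.  30.] zmax 0.044
cap1 0.64 [0.4396 0.2994] 63 38 10.7 bgr [131.  72.  30.] zmax 0.044
cap1 0.61 [0.8003 0.2922] 64 37 10.2 bgr [154. 164.  41.] zmax 0.04
cap1 0.96 [0.5861 0.3136] 63 40 13.8 bgr [92. 55. 39.] zmax 0.045
cap1 0.93 [ 0.3725 -0.0649] 62 38 -61.1 bgr [ 45. 102. 169.] zmax 0.041
cap1 0.91 [ 0.5344 -0.0439] 64 43 -10.2 bgr [123.  77.  59.] zmax 0.063
cap1 0.7 [ 0.495  -0.1082] 0 0 0.0 bgr [127.  76.  53.] zmax 0.096
cap1 0.68 [ 0.5279 -0.0825] 64 29 -1.8 bgr [123.  78.  57.] zmax 0.064
cap1 0.65 [0.4391 0.2967] 63 39 9.7 bgr [90. 52. 33.] zmax 0.045
cap1 0.65 [0.8013 0.2881] 64 39 9.0 bgr [111. 120.  66.] zmax 0.041
cap1 0.57 [ 0.5209 -0.1481] 63 25 -13.1 bgr [132.   80.   62.5] zmax 0.064
```

```bash
python3 -m pendant '[{"delta_pos":[0,0.4,-4],"rotation":[0,0,0],"claw":1},{"delta_pos":[0,0.4,-8],"rotation":[0,0,0],"claw":1},{"delta_pos":[0,0.4,-11.5],"rotation":[0,0,0],"claw":1},{"delta_pos":[0,0.4,-13.5],"rotation":[0,0,0],"claw":1},{"delta_pos":[0,0.4,-13.5],"rotation":[0,0,0],"claw":1},{"delta_pos":[0,0.4,-13.5],"rotation":[0,0,0],"claw":-1},{"delta_pos":[0,0.4,-13.5],"rotation":[0,0,0],"claw":-1},{"delta_pos":[0,0.4,-13.5],"rotation":[0,0,0],"claw":-1}]' 40
python3 -m pendant '[{"delta_pos":[0,0,0],"rotation":[0,0,0],"claw":-1},{"delta_pos":[0,0,4],"rotation":[0,0,0],"claw":-1},{"delta_pos":[0,-1,8],"rotation":[0,0,-0.06],"claw":-1},{"delta_pos":[-0.5,-3,11],"rotation":[0,0,-0.12],"claw":-1},{"delta_pos":[-1,-7,11],"rotation":[0,0,-0.18],"claw":-1},{"delta_pos":[-1.6,-11,11],"rotation":[0,0,-0.24],"claw":-1},{"delta_pos":[-2.2,-15,11],"rotation":[0,0,-0.3],"claw":-1},{"delta_pos":[-2.8,-19,11],"rotation":[0,0,-0.358],"claw":-1}]' 40
python3 -m pendant '[{"delta_pos":[-0.6,-4,0],"rotation":[0,0,0],"claw":-1},{"delta_pos":[-1.2,-8,0],"rotation":[0,0,0],"claw":-1},{"delta_pos":[-1.8,-12,0],"rotation":[0,0,0],"claw":-1},{"delta_pos":[-2.3,-16,0],"rotation":[0,0,0],"claw":-1},{"delta_pos":[-2.5,-19.1,0],"rotation":[0,0,0],"claw":-1},{"delta_pos":[-2.5,-19.1,0],"rotation":[0,0,0],"claw":-1},{"delta_pos":[-2.5,-19.1,-2],"rotation":[0,0,0],"claw":-1},{"delta_pos":[-2.5,-19.1,-3],"rotation":[0,0,0],"claw":-1}]' 40
```

```text
clock: 19.32
ee_pos: [0.5863, 0.3183, 0.0416]
orientation: [0.001, 0.621, 0.784, 0.002]
force: [-0.6, 0.4, -2.2]
finger_gap: 0.0609
grasp_force: 44.4
clock: 19.98
ee_pos: [0.5563, 0.1264, 0.1498]
orientation: [0.0, 0.751, 0.66, 0.0]
force: [0.0, -0.5, -1.2]
finger_gap: 0.0609
grasp_force: 45.3
clock: 20.65
ee_pos: [0.5316, -0.0633, 0.1183]
orientation: [-0.0, 0.751, 0.66, 0.0]
force: [-0.5, -0.7, -2.3]
finger_gap: 0.0615
grasp_force: 45.2
```

```bash
python3 -m pendant '[{"delta_pos":[0,0,-1.3],"rotation":[0,0,0],"claw":-1},{"delta_pos":[0,0,-2.4],"rotation":[0,0,0],"claw":-1},{"delta_pos":[0,0,-2.7],"rotation":[0,0,0],"claw":-1},{"delta_pos":[0,0,-2.7],"rotation":[0,0,0],"claw":0.6},{"delta_pos":[0,0,-2.7],"rotation":[0,0,0],"claw":0.8},{"delta_pos":[0,0,-2.7],"rotation":[0,0,0],"claw":1},{"delta_pos":[0,0,-2.7],"rotation":[0,0,0],"claw":1},{"delta_pos":[0,0,0],"rotation":[0,0,0],"claw":1}]' 40
python3 -m pendant '[{"delta_pos":[0,0,4],"rotation":[0,0,0],"claw":1},{"delta_pos":[-0.6,3,6],"rotation":[0,0,0.06],"claw":1},{"delta_pos":[-1.5,7,6],"rotation":[0,0,0.12],"claw":1},{"delta_pos":[-2.5,11,6],"rotation":[0,0,0.18],"claw":1},{"delta_pos":[-3.5,14.8,6],"rotation":[0,0,0.24],"claw":1},{"delta_pos":[-4.5,18.6,6],"rotation":[0,0,0.314],"claw":1},{"delta_pos":[-5.5,22.4,6],"rotation":[0,0,0.314],"claw":1},{"delta_pos":[-6.5,26.2,6],"rotation":[0,0,0.314],"claw":1}]' 40
python3 -m pendant '[{"delta_pos":[-1,4,0],"rotation":[0,0,0],"claw":1},{"delta_pos":[-2,8,0],"rotation":[0,0,0],"claw":1},{"delta_pos":[-2.7,10,0],"rotation":[0,0,0],"claw":1},{"delta_pos":[-2.7,10,0],"rotation":[0,0,0],"claw":1},{"delta_pos":[-2.7,10,0],"rotation":[0,0,0],"claw":1},{"delta_pos":[-2.7,10,0],"rotation":[0,0,0],"claw":1},{"delta_pos":[-2.7,10,0],"rotation":[0,0,0],"claw":1},{"delta_pos":[-2.7,10,0],"rotation":[0,0,0],"claw":1}]' 40
python3 -c "
from h import *
wrist()
f=grab_frame('top')
cv2.imwrite('pics/t4.png',cv2.resize(f['image'][190:300,200:420],None,fx=3,fy=3))"
```

```text
clock: 21.32
ee_pos: [0.5299, -0.0622, 0.1155]
orientation: [-0.003, 0.751, 0.661, -0.002]
force: [-0.4, 0.7, -0.3]
finger_gap: 0.0855
grasp_force: 0.0
clock: 21.98
ee_pos: [0.4661, 0.2008, 0.1793]
orientation: [0.0, 0.638, 0.77, 0.0]
force: [1.0, -0.9, 0.7]
finger_gap: 0.0856
grasp_force: 0.0
clock: 22.65
ee_pos: [0.4404, 0.2981, 0.179]
orientation: [0.0, 0.639, 0.77, 0.0]
force: [-0.3, -0.0, -0.0]
finger_gap: 0.0852
grasp_force: 0.0
tcp [0.4404 0.2981 0.179 ] yaw 10.6 tilt [ 0. -0. -1.]
cap1 0.63 [0.4381 0.2998] 63 38 11.0 bgr [136.  71.  29.] zmax 0.044
```

View pics/t4.png

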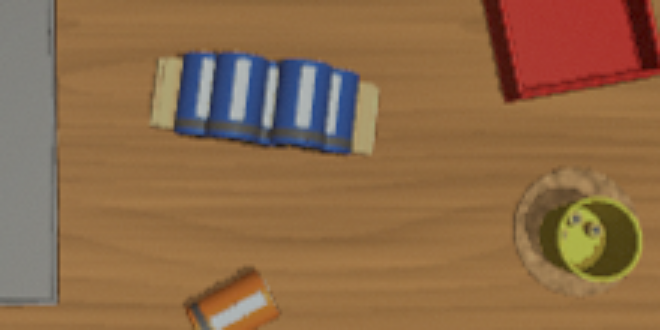

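The pyramid has three caps below at (200,100), (265,105) and (340,110), with two saddled at (238,97) and (302,103). The last cap goes on top.

```bash
python3 -m pendant '[{"delta_pos":[-0.1,0.1,-4],"rotation":[0,0,0],"claw":1},{"delta_pos":[-0.1,0.1,-8],"rotation":[0,0,0],"claw":1},{"delta_pos":[-0.1,0.1,-12],"rotation":[0,0,0],"claw":1},{"delta_pos":[-0.1,0.1,-13.9],"rotation":[0,0,0],"claw":1},{"delta_pos":[-0.1,0.1,-13.9],"rotation":[0,0,0],"claw":1},{"delta_pos":[-0.1,0.1,-13.9],"rotation":[0,0,0],"claw":-1},{"delta_pos":[-0.1,0.1,-13.9],"rotation":[0,0,0],"claw":-1},{"delta_pos":[-0.1,0.1,-13.9],"rotation":[0,0,0],"claw":-1}]' 40
python3 -m pendant '[{"delta_pos":[0,0,0],"rotation":[0,0,0],"claw":-1},{"delta_pos":[0,0,4],"rotation":[0,0,0],"claw":-1},{"delta_pos":[0,-1,8],"rotation":[0,0,-0.06],"claw":-1},{"delta_pos":[0.5,-3,11],"rotation":[0,0,-0.12],"claw":-1},{"delta_pos":[1.5,-6.5,13],"rotation":[0,0,-0.18],"claw":-1},{"delta_pos":[2.5,-10.2,14],"rotation":[0,0,-0.24],"claw":-1},{"delta_pos":[3.5,-14,14],"rotation":[0,0,-0.3],"claw":-1},{"delta_pos":[4.5,-18,14],"rotation":[0,0,-0.312],"claw":-1}]' 40
python3 -m pendant '[{"delta_pos":[1,-4,0],"rotation":[0,0,0],"claw":-1},{"delta_pos":[2,-8,0],"rotation":[0,0,0],"claw":-1},{"delta_pos":[3,-12,0],"rotation":[0,0,0],"claw":-1},{"delta_pos":[3.8,-15.8,0],"rotation":[0,0,0],"claw":-1},{"delta_pos":[4.4,-19,0],"rotation":[0,0,0],"claw":-1},{"delta_pos":[4.5,-20.8,0],"rotation":[0,0,0],"claw":-1},{"delta_pos":[4.5,-20.8,-1],"rotation":[0,0,0],"claw":-1},{"delta_pos":[4.5,-20.8,-3],"rotation":[0,0,0],"claw":-1}]' 40
```

```text
clock: 23.52
ee_pos: [0.4402, 0.3005, 0.0421]
orientation: [0.001, 0.638, 0.77, 0.002]
force: [-0.5, -0.5, -0.6]
finger_gap: 0.0607
grasp_force: 43.5
clock: 24.18
ee_pos: [0.4843, 0.1186, 0.1817]
orientation: [0.001, 0.751, 0.661, 0.001]
force: [1.5, -0.1, -1.4]
finger_gap: 0.0609
grasp_force: 44.9
clock: 24.85
ee_pos: [0.5299, -0.0891, 0.1517]
orientation: [0.002, 0.751, 0.661, 0.001]
force: [-0.5, 0.6, -0.6]
finger_gap: 0.0608
grasp_force: 45.0
```

```bash
python3 -m pendant '[{"delta_pos":[0,0,-1.3],"rotation":[0,0,0],"claw":-1},{"delta_pos":[0,0,-2.4],"rotation":[0,0,0],"claw":-1},{"delta_pos":[0,0,-2.8],"rotation":[0,0,0],"claw":-1},{"delta_pos":[0,0,-2.8],"rotation":[0,0,0],"claw":0.6},{"delta_pos":[0,0,-2.8],"rotation":[0,0,0],"claw":0.8},{"delta_pos":[0,0,-2.8],"rotation":[0,0,0],"claw":1},{"delta_pos":[0,0,-2.8],"rotation":[0,0,0],"claw":1},{"delta_pos":[0,0,0],"rotation":[0,0,0],"claw":1}]' 40
python3 -m pendant '[{"delta_pos":[0,0,4],"rotation":[0,0,0],"claw":1},{"delta_pos":[0,0,8],"rotation":[0,0,0],"claw":1},{"delta_pos":[-1,-3,11],"rotation":[0,0,0],"claw":1},{"delta_pos":[-2,-6,13],"rotation":[0,0,0.03],"claw":1},{"delta_pos":[-3,-9.5,13],"rotation":[0,0,0.06],"claw":1},{"delta_pos":[-4,-13,13],"rotation":[0,0,0.09],"claw":1},{"delta_pos":[-5,-16.5,13],"rotation":[0,0,0.128],"claw":1},{"delta_pos":[-6,-20,13],"rotation":[0,0,0.128],"claw":1}]' 40
python3 - <<'E'
from h import *
f,T=wrist(("cup","bin","mat") if 0 else ("cup","bin"),"pics/w5.png")
W=cloud(f,T)
for d in cut_out(f,"spacer1")[:8]: print("sp",round(d["score"],2),d["box"],np.round(np.nanmedian(W[d["pixels"]],0),3))
i=f["image"]; d=cut_out(f,"mat")[0]; p=W[d["pixels"]]; p=p[(p[:,2]>.001)&(p[:,2]<.009)]
print("mat",d["score"],np.round((np.nanpercentile(p,1,0)+np.nanpercentile(p,99,0))/2,3),np.round(np.nanpercentile(p,99,0)-np.nanpercentile(p,1,0),3))
E
```

```text
clock: 25.52
ee_pos: [0.5269, -0.087, 0.1461]
orientation: [-0.004, 0.75, 0.662, -0.002]
force: [0.1, 0.4, -0.1]
finger_gap: 0.0854
grasp_force: 0.0
clock: 26.18
ee_pos: [0.4683, -0.2894, 0.2801]
orientation: [0.0, 0.705, 0.709, 0.0]
force: [0.6, 0.4, -0.3]
finger_gap: 0.085
grasp_force: 0.0
tcp [ 0.4683 -0.2894  0.2801] yaw 0.3 tilt [ 0. -0. -1.]
cup 0.79 [ 0.4279 -0.3298] 60 60 -73.1 bgr [ 34.  127.5 150. ] zmax 0.069
bin 0.88 [ 0.5995 -0.3292] 115 115 10.0 bgr [ 38.  47. 229.] zmax 0.044
sp 0.58 [228.8, 201.3, 13.6, 7.0] [ 0.434 -0.341  0.02 ]
sp 0.49 [236.0, 189.5, 9.7, 11.8] [ 0.441 -0.327  0.021]
mat 0.81 [ 0.433 -0.33   0.003] [0.095 0.086 0.003]
```

View pics/w5.png

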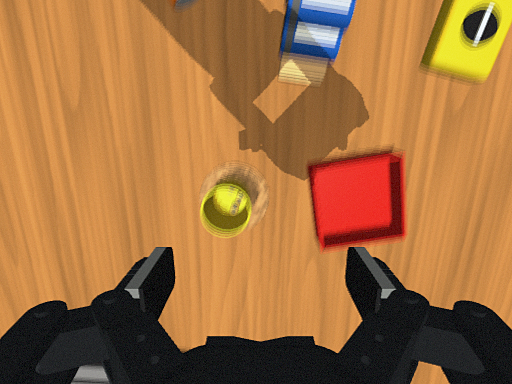

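```bash
python3 -m pendant '[{"delta_pos":[-1,-1,-2],"rotation":[0.12,0,0],"claw":1},{"delta_pos":[-2,-2,-4],"rotation":[0.24,0,0],"claw":1},{"delta_pos":[-3,-3,-6],"rotation":[0.36,0,0],"claw":1},{"delta_pos":[-4,-3.8,-8],"rotation":[0.48,0,0],"claw":1},{"delta_pos":[-4,-3.8,-10],"rotation":[0.6,0,0],"claw":1},{"delta_pos":[-4,-3.8,-12],"rotation":[0.61,0,0],"claw":1},{"delta_pos":[-4,-3.8,-12],"rotation":[0.61,0,0],"claw":1},{"delta_pos":[-4,-3.8,-12],"rotation":[0.61,0,0],"claw":1}]' 40
python3 - <<'E'
from h import *
s=st();T=toolT(s);print(np.round(T,3),np.round(s["qpos"],2))
E
```

```text
clock: 27.1
ee_pos: [0.4295, -0.325, 0.1599]
orientation: [-0.213, 0.673, 0.676, 0.212]
force: [0.6, -0.4, 1.3]
finger_gap: 0.0852
grasp_force: 0.0
[[-0.004  1.    -0.002  0.43 ]
 [ 0.819  0.004  0.573 -0.325]
 [ 0.573  0.001 -0.819  0.16 ]
 [ 0.     0.     0.     1.   ]] [-1.01  0.66  1.32  0.31  1.69 -1.06]
```

```bash
python3 -m pendant '[{"delta_pos":[-0.1,-0.4,-4],"rotation":[0,0,0],"claw":1},{"delta_pos":[-0.1,-0.4,-7],"rotation":[0,0,0],"claw":1},{"delta_pos":[-0.1,-0.4,-10],"rotation":[0,0,0],"claw":1},{"delta_pos":[-0.1,-0.4,-11.2],"rotation":[0,0,0],"claw":1},{"delta_pos":[-0.1,-0.4,-11.2],"rotation":[0,0,0],"claw":1},{"delta_pos":[-0.1,-0.4,-11.2],"rotation":[0,0,0],"claw":0.6},{"delta_pos":[-0.1,-0.4,-11.2],"rotation":[0,0,0],"claw":-1},{"delta_pos":[-0.1,-0.4,-11.2],"rotation":[0,0,0],"claw":-1}]' 40
python3 -m pendant '[{"delta_pos":[0,0,0],"rotation":[0,0,0],"claw":-1},{"delta_pos":[0,0,0],"rotation":[0,0,0],"claw":-1},{"delta_pos":[0,0,0],"rotation":[0,0,0],"claw":-1},{"delta_pos":[0,0,2],"rotation":[0,0,0],"claw":-1},{"delta_pos":[0,0,4],"rotation":[0,0,0],"claw":-1},{"delta_pos":[0,0,7],"rotation":[0,0,0],"claw":-1},{"delta_pos":[0,0,10],"rotation":[0,0,0],"claw":-1},{"delta_pos":[0,0,13],"rotation":[0,0,0],"claw":-1}]' 40
python3 - <<'E'
from h import *
f=grab_frame("scene"); cv2.imwrite("pics/s6.png",cv2.resize(f["image"][80:330,20:330],None,fx=2.4,fy=2.4))
E
```

```text
clock: 27.77
ee_pos: [0.4287, -0.3309, 0.0505]
orientation: [-0.21, 0.673, 0.676, 0.212]
force: [-0.9, 0.9, 6.1]
finger_gap: 0.0598
grasp_force: 42.0
clock: 28.43
ee_pos: [0.428, -0.33, 0.1809]
orientation: [-0.211, 0.674, 0.676, 0.212]
force: [0.7, -0.8, -1.1]
finger_gap: 0.06
grasp_force: 43.2
```

View pics/s6.png

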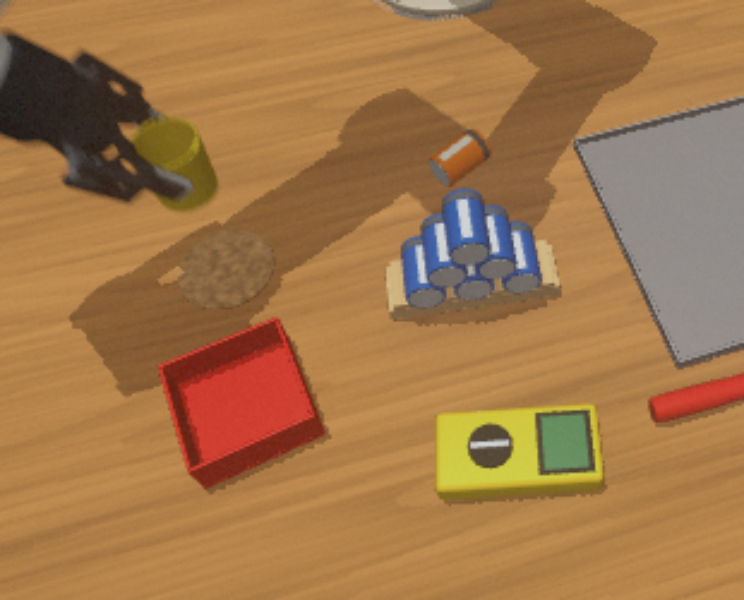

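The cup is held upright at (175,160) and the six-cap pyramid stands complete at (468,255). The mat is bare at (225,268) and the bin at (243,400). Next I'll move over the bin and pour.

```bash
python3 -m pendant '[{"delta_pos":[3,-0.8,1],"rotation":[0,0,0],"claw":-1},{"delta_pos":[6.5,-1.6,2],"rotation":[-0.1,0,0],"claw":-1},{"delta_pos":[10,-2.4,2],"rotation":[-0.2,0,0],"claw":-1},{"delta_pos":[13.5,-3.2,2],"rotation":[-0.3,0,0],"claw":-1},{"delta_pos":[17.1,-4,2],"rotation":[-0.4,0,0],"claw":-1},{"delta_pos":[17.1,-4,2],"rotation":[-0.5,0,0],"claw":-1},{"delta_pos":[17.1,-4,2],"rotation":[-0.6,0,0],"claw":-1},{"delta_pos":[17.1,-4,2],"rotation":[-0.7,0,0],"claw":-1}]' 40
python3 -m pendant '[{"delta_pos":[0,0,0],"rotation":[-0.1,0,0],"claw":-1},{"delta_pos":[0,0,0],"rotation":[-0.2,0,0],"claw":-1},{"delta_pos":[0,0,0],"rotation":[-0.3,0,0],"claw":-1},{"delta_pos":[0,0,0],"rotation":[-0.4,0,0],"claw":-1},{"delta_pos":[0,0,0],"rotation":[-0.48,0,0],"claw":-1},{"delta_pos":[0,0,0],"rotation":[-0.54,0,0],"claw":-1},{"delta_pos":[0,0,0],"rotation":[-0.6,0,0],"claw":-1},{"delta_pos":[0,0,0],"rotation":[-0.66,0,0],"claw":-1}]' 40
python3 - <<'E'
from h import *
s=st();T=toolT(s);print(np.round(T,3),np.round(s["qpos"],2))
f=grab_frame("scene"); cv2.imwrite("pics/s7.png",cv2.resize(f["image"][50:330,20:330],None,fx=2,fy=2))
f=grab_frame("top"); W=cloud(f); 
m=(W[...,2]>.0025)&(W[...,2]<.008)&(abs(W[...,0]-.43)<.07)&(abs(W[...,1]+.33)<.07); (c,r)=cv2.minEnclosingCircle((W[m][:,:2]*1000).astype(np.float32)); print("mat",c,r,np.median(W[m],0),m.sum())
E
```

```text
clock: 29.15
ee_pos: [0.5998, -0.3699, 0.1993]
orientation: [0.035, 0.705, 0.708, -0.033]
force: [1.0, -0.5, -0.9]
finger_gap: 0.0598
grasp_force: 43.7
clock: 29.82
ee_pos: [0.5992, -0.3697, 0.1998]
orientation: [0.261, 0.657, 0.658, -0.26]
force: [-0.4, -0.5, -0.4]
finger_gap: 0.0595
grasp_force: 43.8
[[-0.001  1.     0.002  0.599]
 [ 0.729  0.002 -0.684 -0.37 ]
 [-0.684  0.001 -0.729  0.2  ]
 [ 0.     0.     0.     1.   ]] [-0.52  0.65  1.29 -0.82  0.95 -0.12]
mat (432.6728515625, -344.5796813964844) 78.78811645507812 [ 0.42788956 -0.33947047  0.003711  ] 714
```

View pics/s7.png

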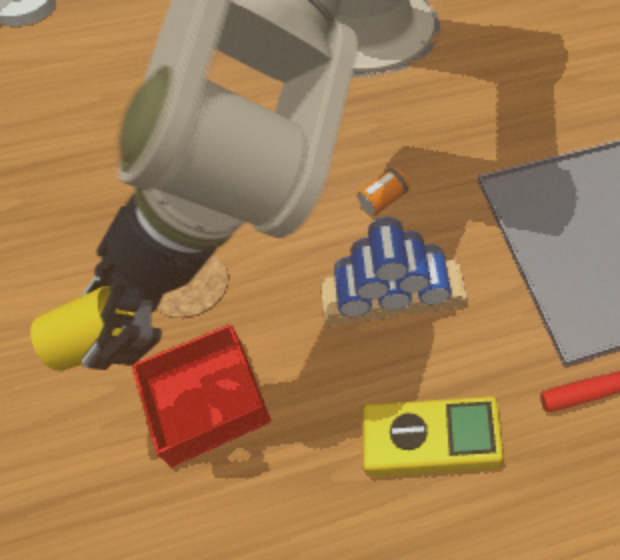

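The cup is tilted about 78° at (80,325), beside and above the bin at (200,395), and clear of the pyramid at (390,265). I'll lower it a little and tilt slowly further.

```bash
python3 -m pendant '[{"delta_pos":[0,0,-1],"rotation":[-0.03,0,0],"claw":-1},{"delta_pos":[0,0,-2],"rotation":[-0.06,0,0],"claw":-1},{"delta_pos":[0,0,-3],"rotation":[-0.1,0,0],"claw":-1},{"delta_pos":[0,0,-3],"rotation":[-0.14,0,0],"claw":-1},{"delta_pos":[0,0,-3],"rotation":[-0.18,0,0],"claw":-1},{"delta_pos":[0,0,-3],"rotation":[-0.22,0,0],"claw":-1},{"delta_pos":[0,0,-3],"rotation":[-0.26,0,0],"claw":-1},{"delta_pos":[0,0,-3],"rotation":[-0.3,0,0],"claw":-1}]' 40
python3 -m pendant '[{"delta_pos":[0,0,0],"rotation":[-0.05,0,0],"claw":-1},{"delta_pos":[0,0,0],"rotation":[-0.1,0,0],"claw":-1},{"delta_pos":[0,0,0],"rotation":[-0.15,0,0],"claw":-1},{"delta_pos":[0,0,0],"rotation":[-0.2,0,0],"claw":-1},{"delta_pos":[0,0,0],"rotation":[-0.25,0,0],"claw":-1},{"delta_pos":[0,0,0],"rotation":[-0.3,0,0],"claw":-1},{"delta_pos":[0,0,0],"rotation":[-0.35,0,0],"claw":-1},{"delta_pos":[0,0,0],"rotation":[-0.4,0,0],"claw":-1}]' 40
python3 -m pendant '[{"delta_pos":[0,0,0],"rotation":[-0.06,0,0],"claw":-1},{"delta_pos":[0,0,0],"rotation":[-0.12,0,0],"claw":-1},{"delta_pos":[0,0,0],"rotation":[-0.18,0,0],"claw":-1},{"delta_pos":[0,0,0],"rotation":[-0.24,0,0],"claw":-1},{"delta_pos":[0,0,0],"rotation":[-0.24,0,0],"claw":-1},{"delta_pos":[0,0,0],"rotation":[-0.24,0,0],"claw":-1},{"delta_pos":[0,0,0],"rotation":[-0.24,0,0],"claw":-1},{"delta_pos":[0,0,0],"rotation":[-0.24,0,0],"claw":-1}]' 40
python3 - <<'E'
from h import *
s=st();T=toolT(s);print(np.round(T,3),np.round(s["qpos"],2))
f=grab_frame("scene"); cv2.imwrite("pics/s8.png",cv2.resize(f["image"][100:330,20:280],None,fx=2.5,fy=2.5))
E
```

```text
clock: 30.58
ee_pos: [0.6056, -0.3692, 0.1743]
orientation: [0.341, 0.619, 0.615, -0.351]
force: [0.2, -0.2, -1.0]
finger_gap: 0.0596
grasp_force: 43.8
clock: 31.25
ee_pos: [0.6434, -0.3627, 0.2041]
orientation: [0.345, 0.622, 0.575, -0.405]
force: [-0.3, -0.1, -1.4]
finger_gap: 0.0594
grasp_force: 43.9
clock: 31.92
ee_pos: [0.671, -0.357, 0.2226]
orientation: [0.348, 0.629, 0.546, -0.429]
force: [-0.2, -0.8, -0.7]
finger_gap: 0.0597
grasp_force: 43.9
[[ 0.035  0.987 -0.16   0.671]
 [ 0.388 -0.161 -0.907 -0.357]
 [-0.921 -0.031 -0.388  0.223]
 [ 0.     0.     0.     1.   ]] [-0.36  0.91  0.97 -1.23  1.29  0.19]
```

View pics/s8.png

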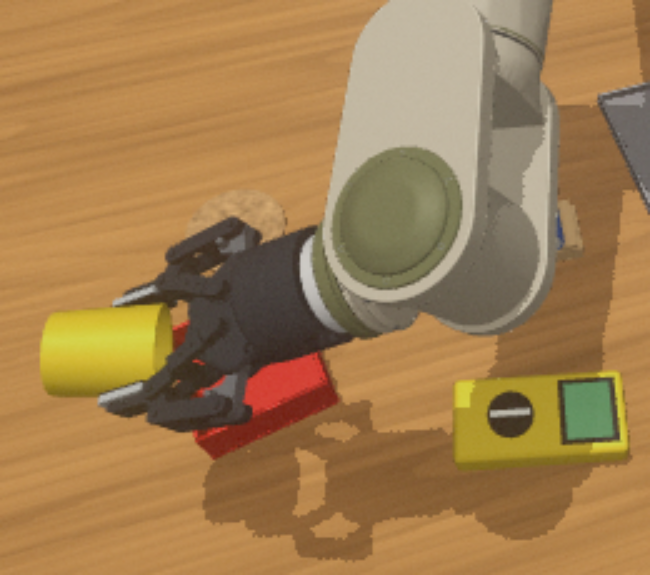

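The cup is at (105,350), tilted only about 102° because joint 4 hit its range limit, and the arm drifted outward over the bin at (270,400). No spacers show on the bench. I'll back off, work out the return rotation, and look for spacers.

Run:
```python
from h import *
T=toolT()
q=[-.211,.674,.676,.212]; Rt=R.from_quat([q[1],q[2],q[3],q[0]])
print((Rt*R.from_matrix(T[:3,:3]).inv()).as_rotvec())
f=grab_frame("top"); W=cloud(f)
for d in cut_out(f,"spacer1")[:6]: print("sp",round(d["score"],2),d["box"],np.round(np.nanmedian(W[d["pixels"]],0),3))
```

```text
[ 1.77223115 -0.16506845  0.09306222]
sp 0.37 [358.5, 166.5, 63.6, 57.5] [ 0.601 -0.336  0.004]
```

```bash
python3 -m pendant '[{"delta_pos":[-2,0,0],"rotation":[0.1,0,0],"claw":-1},{"delta_pos":[-4,0,0],"rotation":[0.2,0,0],"claw":-1},{"delta_pos":[-6,0,0],"rotation":[0.3,0,0],"claw":-1},{"delta_pos":[-7,0,0],"rotation":[0.4,0,0],"claw":-1},{"delta_pos":[-7,0,0],"rotation":[0.5,0,0],"claw":-1},{"delta_pos":[-7,0,0],"rotation":[0.6,0,0],"claw":-1},{"delta_pos":[-7,0,0],"rotation":[0.7,0,0],"claw":-1},{"delta_pos":[-7,0,0],"rotation":[0.8,0,0],"claw":-1}]' 40
python3 - <<'E'
from h import *
T=toolT(); print(np.round(T,3))
q=[-.211,.674,.676,.212]; Rt=R.from_quat([q[1],q[2],q[3],q[0]])
print((Rt*R.from_matrix(T[:3,:3]).inv()).as_rotvec())
E
```

```text
clock: 32.73
ee_pos: [0.6015, -0.3566, 0.2239]
orientation: [0.075, 0.715, 0.671, -0.181]
force: [-0.5, 0.3, -0.9]
finger_gap: 0.0596
grasp_force: 43.8
[[ 0.034  0.987 -0.158  0.601]
 [ 0.933 -0.089 -0.35  -0.357]
 [-0.359 -0.135 -0.923  0.224]
 [ 0.     0.     0.     1.   ]]
[ 0.97050773 -0.16890685  0.01900212]
```

```bash
python3 -m pendant '[{"delta_pos":[-2,0.4,0],"rotation":[0.12,-0.02,0],"claw":-1},{"delta_pos":[-5,0.8,0],"rotation":[0.24,-0.04,0],"claw":-1},{"delta_pos":[-8,1.2,0],"rotation":[0.36,-0.06,0.01],"claw":-1},{"delta_pos":[-11,1.7,0],"rotation":[0.48,-0.08,0.01],"claw":-1},{"delta_pos":[-14,2.2,0],"rotation":[0.6,-0.1,0.01],"claw":-1},{"delta_pos":[-17.3,2.7,0],"rotation":[0.72,-0.12,0.02],"claw":-1},{"delta_pos":[-17.3,2.7,-2],"rotation":[0.84,-0.145,0.02],"claw":-1},{"delta_pos":[-17.3,2.7,-4],"rotation":[0.96,-0.169,0.02],"claw":-1}]' 40
python3 - <<'E'
from h import *
T=toolT(); print(np.round(T,3))
for n in("scene","top"):
    f=grab_frame(n); W=cloud(f)
    for d in cut_out(f,"spacer1")[:6]: print("sp",round(d["score"],2),d["box"],np.round(np.nanmedian(W[d["pixels"]],0),3))
    if n=="scene": a=cv2.resize(f["image"][90:330,0:320],None,fx=2,fy=2)
    else: b=cv2.resize(f["image"][150:310,330:450],None,fx=3,fy=3)
c=np.zeros((480,1000,3),np.uint8); c[:,:640]=a; c[:,640:]=b; cv2.imwrite("pics/b9.png",cv2.resize(c,(800,384),interpolation=cv2.INTER_AREA))
E
```

```text
clock: 33.4
ee_pos: [0.4275, -0.3308, 0.1847]
orientation: [-0.205, 0.676, 0.677, 0.208]
force: [-0.1, 0.6, -1.2]
finger_gap: 0.0598
grasp_force: 43.9
[[-0.003  1.     0.004  0.427]
 [ 0.829  0.     0.559 -0.331]
 [ 0.559  0.005 -0.829  0.185]
 [ 0.     0.     0.     1.   ]]
sp 0.49 [182.7, 179.9, 67.7, 34.1] [ 0.55  -0.113  0.022]
```

View pics/b9.png

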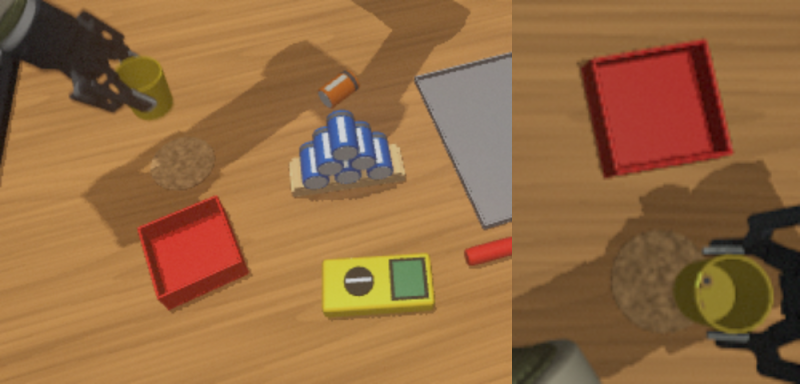

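The bin is empty (left image (193,250), right image (660,105)). The spacers are still in the cup, visible at (707,282) in the right image, and nothing spilled. The bare mat is at (658,282). I'll set the cup down and regrip from the other side, so that joint 4 has room.

```bash
python3 - <<'E'
from h import *
f=grab_frame("top"); W=cloud(f); print(np.round(W[267,391],4),np.round(W[267,380],4),np.round(W[250,391],4),np.round(W[285,391],4),W[267,372],W[267,410])
E
python3 -m pendant '[{"delta_pos":[0,0,-3],"rotation":[0.02,0,0],"claw":-1},{"delta_pos":[0,0,-6],"rotation":[0.02,0,0],"claw":-1},{"delta_pos":[0,0,-9],"rotation":[0.02,0,0],"claw":-1},{"delta_pos":[0,0,-11.5],"rotation":[0.02,0,0],"claw":-1},{"delta_pos":[0,0,-12.8],"rotation":[0.02,0,0],"claw":-1},{"delta_pos":[0,0,-13.2],"rotation":[0.02,0,0],"claw":-1},{"delta_pos":[0,0,-13.2],"rotation":[0.02,0,0],"claw":-1},{"delta_pos":[0,0,-13.2],"rotation":[0.02,0,0],"claw":-1}]' 40
```

```text
[ 0.4325 -0.3326  0.0049] [ 0.4324 -0.3067  0.0054] [ 0.4721 -0.3354  0.0021] [ 0.3909 -0.3313  0.0024] [ 0.43241585 -0.28823673  0.00433094] [ 0.43464666 -0.32410531  0.15266019]
clock: 34.32
ee_pos: [0.4292, -0.3304, 0.0526]
orientation: [-0.212, 0.673, 0.676, 0.213]
force: [-0.2, -0.7, -0.8]
finger_gap: 0.0593
grasp_force: 44.1
```

```bash
python3 -m pendant '[{"delta_pos":[0,0,-0.3],"rotation":[0,0,0],"claw":-1},{"delta_pos":[0,0,-0.3],"rotation":[0,0,0],"claw":0.6},{"delta_pos":[0,0,-0.3],"rotation":[0,0,0],"claw":1},{"delta_pos":[0,0,-0.3],"rotation":[0,0,0],"claw":1},{"delta_pos":[0,0,-0.3],"rotation":[0,0,0],"claw":1},{"delta_pos":[0,0,2.5],"rotation":[0,0,0],"claw":1},{"delta_pos":[0,0,6],"rotation":[0,0,0],"claw":1},{"delta_pos":[0,0,10],"rotation":[0,0,0],"claw":1}]' 40
python3 -m pendant '[{"delta_pos":[0,0,2],"rotation":[-0.12,0,0],"claw":1},{"delta_pos":[0,0,2],"rotation":[-0.24,0,0],"claw":1},{"delta_pos":[0,0,2],"rotation":[-0.36,0,0],"claw":1},{"delta_pos":[0,0,2],"rotation":[-0.48,0,0],"claw":1},{"delta_pos":[0,0,2],"rotation":[-0.6,0,0],"claw":1},{"delta_pos":[0,0,2],"rotation":[-0.62,0,0],"claw":1},{"delta_pos":[0,0,2],"rotation":[-0.62,0,0],"claw":1},{"delta_pos":[0,0,2],"rotation":[-0.62,0,0],"claw":1}]' 40
python3 -m pendant '[{"delta_pos":[0,0,0],"rotation":[0,0,-0.12],"claw":1},{"delta_pos":[0,0,0],"rotation":[0,0,-0.24],"claw":1},{"delta_pos":[0,0,0],"rotation":[0,0,-0.36],"claw":1},{"delta_pos":[0,0,0],"rotation":[0,0,-0.48],"claw":1},{"delta_pos":[0,0,0],"rotation":[0,0,-0.6],"claw":1},{"delta_pos":[0,0,0],"rotation":[0,0,-0.72],"claw":1},{"delta_pos":[0,0,0],"rotation":[0,0,-0.785],"claw":1},{"delta_pos":[0,0,0],"rotation":[0,0,-0.785],"claw":1}]' 40
python3 -m pendant '[{"delta_pos":[0,0,0],"rotation":[-0.08,0.08,0],"claw":1},{"delta_pos":[0,0,0],"rotation":[-0.16,0.16,0],"claw":1},{"delta_pos":[0,0,0],"rotation":[-0.24,0.24,0],"claw":1},{"delta_pos":[0,0,0],"rotation":[-0.32,0.32,0],"claw":1},{"delta_pos":[0,0,0],"rotation":[-0.4,0.4,0],"claw":1},{"delta_pos":[0,0,0],"rotation":[-0.43,0.43,0],"claw":1},{"delta_pos":[0,0,0],"rotation":[-0.43,0.43,0],"claw":1},{"delta_pos":[0,0,0],"rotation":[-0.43,0.43,0],"claw":1}]' 40
python3 - <<'E'
from h import *
T=toolT(); print(np.round(T,3),np.round(st()["qpos"],2))
f=grab_frame("top"); fits(f,None,("cup",)); f=grab_frame("scene"); fits(f,None,("cup",))
cv2.imwrite("pics/x.png",f["image"])
E
```

```text
clock: 34.98
ee_pos: [0.428, -0.3292, 0.1512]
orientation: [-0.215, 0.673, 0.675, 0.213]
force: [0.3, -1.1, -0.6]
finger_gap: 0.0855
grasp_force: 0.0
clock: 35.65
ee_pos: [0.4285, -0.3299, 0.1708]
orientation: [0.001, 0.706, 0.708, -0.002]
force: [0.6, -0.0, 0.1]
finger_gap: 0.0852
grasp_force: 0.0
clock: 36.32
ee_pos: [0.4282, -0.3307, 0.1703]
orientation: [-0.0, 0.924, 0.382, -0.003]
force: [0.5, -0.0, -0.4]
finger_gap: 0.0855
grasp_force: 0.0
clock: 36.98
ee_pos: [0.4285, -0.33, 0.1702]
orientation: [0.114, 0.88, 0.366, -0.28]
force: [-0.2, -0.5, 0.2]
finger_gap: 0.0855
grasp_force: 0.0
[[ 0.575  0.709 -0.409  0.428]
 [ 0.581 -0.706 -0.405 -0.33 ]
 [-0.576 -0.005 -0.817  0.17 ]
 [ 0.     0.     0.     1.   ]] [-0.62  0.54  1.5  -0.63  1.28  0.4 ]
cup 0.67 [ 0.5174 -0.1382] 45 5 -7.3 bgr [92.  56.  48.5] zmax 0.063
cup 0.91 [ 0.4312 -0.331 ] 61 56 14.1 bgr [ 30. 100. 122.] zmax 0.071
```

```bash
python3 -m pendant '[{"delta_pos":[0,0,-4],"rotation":[0,0,0],"claw":1},{"delta_pos":[0,0,-8],"rotation":[0,0,0],"claw":1},{"delta_pos":[0,0,-11],"rotation":[0,0,0],"claw":1},{"delta_pos":[0,0,-12.2],"rotation":[0,0,0],"claw":1},{"delta_pos":[0,0,-12.2],"rotation":[0,0,0],"claw":1},{"delta_pos":[0,0,-12.2],"rotation":[0,0,0],"claw":0.6},{"delta_pos":[0,0,-12.2],"rotation":[0,0,0],"claw":-1},{"delta_pos":[0,0,-12.2],"rotation":[0,0,0],"claw":-1}]' 40
python3 -m pendant '[{"delta_pos":[0,0,0],"rotation":[0,0,0],"claw":-1},{"delta_pos":[0,0,0],"rotation":[0,0,0],"claw":-1},{"delta_pos":[0,0,0],"rotation":[0,0,0],"claw":-1},{"delta_pos":[0,0,2],"rotation":[0,0,0],"claw":-1},{"delta_pos":[0,0,4],"rotation":[0,0,0],"claw":-1},{"delta_pos":[0,0,7],"rotation":[0,0,0],"claw":-1},{"delta_pos":[0,0,10],"rotation":[0,0,0],"claw":-1},{"delta_pos":[0,0,14],"rotation":[0,0,0],"claw":-1}]' 40
```

```text
clock: 37.85
ee_pos: [0.4293, -0.3305, 0.0514]
orientation: [0.117, 0.88, 0.365, -0.279]
force: [-0.4, 0.9, 3.8]
finger_gap: 0.061
grasp_force: 42.2
clock: 38.52
ee_pos: [0.4279, -0.3293, 0.1902]
orientation: [0.115, 0.88, 0.366, -0.28]
force: [0.6, -0.7, -0.7]
finger_gap: 0.0607
grasp_force: 43.4
```

```bash
python3 -m pendant '[{"delta_pos":[3.5,0.4,0],"rotation":[0.06,-0.06,0],"claw":-1},{"delta_pos":[7,0.8,0],"rotation":[0.12,-0.12,0],"claw":-1},{"delta_pos":[10.5,1.2,0],"rotation":[0.18,-0.18,0],"claw":-1},{"delta_pos":[14,1.6,0],"rotation":[0.24,-0.24,0],"claw":-1},{"delta_pos":[17,2,0],"rotation":[0.3,-0.3,0],"claw":-1},{"delta_pos":[19.2,2.1,0],"rotation":[0.36,-0.36,0],"claw":-1},{"delta_pos":[19.2,2.1,0],"rotation":[0.43,-0.43,0],"claw":-1},{"delta_pos":[19.2,2.1,0],"rotation":[0.5,-0.5,0],"claw":-1}]' 40
python3 -m pendant '[{"delta_pos":[0,0,0],"rotation":[0.08,-0.08,0],"claw":-1},{"delta_pos":[0,0,0],"rotation":[0.16,-0.16,0],"claw":-1},{"delta_pos":[0,0,0],"rotation":[0.24,-0.24,0],"claw":-1},{"delta_pos":[0,0,0],"rotation":[0.31,-0.31,0],"claw":-1},{"delta_pos":[0,0,0],"rotation":[0.38,-0.38,0],"claw":-1},{"delta_pos":[0,0,0],"rotation":[0.44,-0.44,0],"claw":-1},{"delta_pos":[0,0,0],"rotation":[0.5,-0.5,0],"claw":-1},{"delta_pos":[0,0,0],"rotation":[0.54,-0.54,0],"claw":-1}]' 40
python3 -c "
from h import *
T=toolT(); print(np.round(T,3),np.round(st()['qpos'],2))"
```

```text
clock: 39.18
ee_pos: [0.6218, -0.3083, 0.1902]
orientation: [-0.017, 0.922, 0.384, 0.045]
force: [0.1, 0.6, -1.4]
finger_gap: 0.0607
grasp_force: 43.9
clock: 39.85
ee_pos: [0.62, -0.3096, 0.19]
orientation: [-0.158, 0.839, 0.349, 0.385]
force: [-0.0, -0.9, -0.7]
finger_gap: 0.0609
grasp_force: 44.0
[[ 0.459  0.708  0.536  0.62 ]
 [ 0.465 -0.706  0.535 -0.31 ]
 [ 0.757  0.004 -0.653  0.19 ]
 [ 0.     0.     0.     1.   ]] [-0.9   0.73  1.22  0.87  1.41 -0.37]
```

```bash
python3 -m pendant '[{"delta_pos":[0,0,-0.5],"rotation":[0.04,-0.04,0],"claw":-1},{"delta_pos":[0,0,-1],"rotation":[0.08,-0.08,0],"claw":-1},{"delta_pos":[0,0,-1.5],"rotation":[0.12,-0.12,0],"claw":-1},{"delta_pos":[0,0,-2],"rotation":[0.16,-0.16,0],"claw":-1},{"delta_pos":[0,0,-2],"rotation":[0.2,-0.2,0],"claw":-1},{"delta_pos":[0,0,-2],"rotation":[0.24,-0.24,0],"claw":-1},{"delta_pos":[0,0,-2],"rotation":[0.28,-0.28,0],"claw":-1},{"delta_pos":[0,0,-2],"rotation":[0.32,-0.32,0],"claw":-1}]' 40
python3 -m pendant '[{"delta_pos":[0,0,0],"rotation":[0.05,-0.05,0],"claw":-1},{"delta_pos":[0,0,0],"rotation":[0.1,-0.1,0],"claw":-1},{"delta_pos":[0,0,0],"rotation":[0.15,-0.15,0],"claw":-1},{"delta_pos":[0,0,0],"rotation":[0.2,-0.2,0],"claw":-1},{"delta_pos":[0,0,0],"rotation":[0.25,-0.25,0],"claw":-1},{"delta_pos":[0,0,0],"rotation":[0.25,-0.25,0],"claw":-1},{"delta_pos":[0,0,0],"rotation":[0.25,-0.25,0],"claw":-1},{"delta_pos":[0,0,0],"rotation":[0.25,-0.25,0],"claw":-1}]' 40
python3 - <<'E'
from h import *
T=toolT(); print(np.round(T,3),np.round(st()['qpos'],2))
f=grab_frame("scene"); W=cloud(f); cv2.imwrite("pics/s10.png",cv2.resize(f["image"][130:330,20:280],None,fx=2.5,fy=2.5))
for d in cut_out(f,"spacer1")[:6]: print("sp",round(d["score"],2),d["box"],np.round(np.nanmedian(W[d["pixels"]],0),3))
E
```

```text
clock: 40.52
ee_pos: [0.6205, -0.3092, 0.1704]
orientation: [-0.231, 0.732, 0.306, 0.563]
force: [-0.7, -0.2, -1.6]
finger_gap: 0.061
grasp_force: 44.0
clock: 41.18
ee_pos: [0.6206, -0.309, 0.1701]
orientation: [-0.281, 0.623, 0.26, 0.682]
force: [0.3, -0.0, -0.7]
finger_gap: 0.0607
grasp_force: 43.9
[[-0.066  0.708  0.703  0.621]
 [-0.059 -0.707  0.705 -0.309]
 [ 0.996  0.005  0.088  0.17 ]
 [ 0.     0.     0.     1.   ]] [-0.99  1.    1.27  1.51  1.78 -0.71]
sp 0.46 [96.3, 173.3, 36.0, 26.6] [ 0.426 -0.313  0.005]
```

View pics/s10.png

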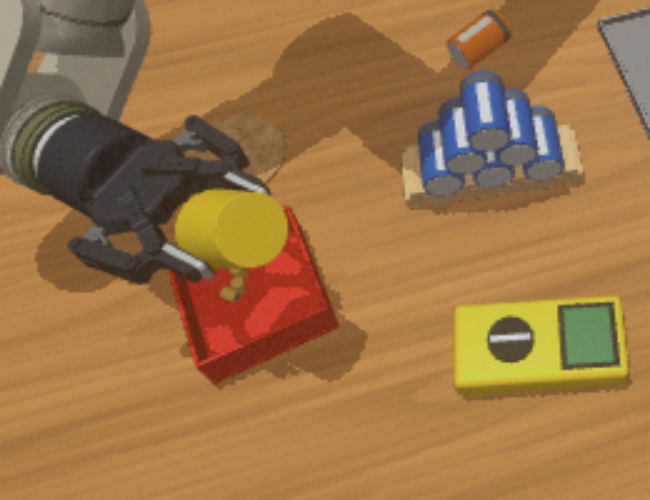

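The spacers lie in the bin at about (235,285). One short extra tilt, then I'll return the cup.

```bash
python3 -m pendant '[{"delta_pos":[0,0,0],"rotation":[0.08,-0.08,0],"claw":-1},{"delta_pos":[0,0,1],"rotation":[0.16,-0.16,0],"claw":-1},{"delta_pos":[0,0,0],"rotation":[0.16,-0.16,0],"claw":-1},{"delta_pos":[0,0,1],"rotation":[0.16,-0.16,0],"claw":-1},{"delta_pos":[0,0,1],"rotation":[0.08,-0.08,0],"claw":-1},{"delta_pos":[0,0,2],"rotation":[0,0,0],"claw":-1},{"delta_pos":[0,0,2],"rotation":[-0.08,0.08,0],"claw":-1},{"delta_pos":[0,0,2],"rotation":[-0.16,0.16,0],"claw":-1}]' 40
python3 -m pendant '[{"delta_pos":[0,0,0],"rotation":[-0.08,0.08,0],"claw":-1},{"delta_pos":[0,0,0],"rotation":[-0.16,0.16,0],"claw":-1},{"delta_pos":[0,0,0],"rotation":[-0.24,0.24,0],"claw":-1},{"delta_pos":[0,0,0],"rotation":[-0.32,0.32,0],"claw":-1},{"delta_pos":[0,0,0],"rotation":[-0.4,0.4,0],"claw":-1},{"delta_pos":[-2,0,0],"rotation":[-0.48,0.48,0],"claw":-1},{"delta_pos":[-5,-0.4,0],"rotation":[-0.56,0.56,0],"claw":-1},{"delta_pos":[-8,-0.8,0],"rotation":[-0.64,0.64,0],"claw":-1}]' 40
python3 -m pendant '[{"delta_pos":[-3,-0.3,0],"rotation":[-0.08,0.08,0],"claw":-1},{"delta_pos":[-6,-0.6,0],"rotation":[-0.16,0.16,0],"claw":-1},{"delta_pos":[-9,-1,0],"rotation":[-0.24,0.24,0],"claw":-1},{"delta_pos":[-10.8,-1.3,0],"rotation":[-0.32,0.32,0],"claw":-1},{"delta_pos":[-10.8,-1.3,0],"rotation":[-0.4,0.4,0],"claw":-1},{"delta_pos":[-10.8,-1.3,0],"rotation":[-0.48,0.48,0],"claw":-1},{"delta_pos":[-10.8,-1.3,0],"rotation":[-0.56,0.56,0],"claw":-1},{"delta_pos":[-10.8,-1.3,0],"rotation":[-0.64,0.64,0],"claw":-1}]' 40
python3 - <<'E'
from h import *
T=toolT(); print(np.round(T,3))
q=[.115,.88,.366,-.28]; Rt=R.from_quat([q[1],q[2],q[3],q[0]])
print((Rt*R.from_matrix(T[:3,:3]).inv()).as_rotvec())
E
```

```text
clock: 41.95
ee_pos: [0.62, -0.3101, 0.1906]
orientation: [-0.248, 0.698, 0.291, 0.605]
force: [0.2, 0.7, -1.4]
finger_gap: 0.061
grasp_force: 43.9
clock: 42.62
ee_pos: [0.5391, -0.3179, 0.191]
orientation: [-0.096, 0.892, 0.372, 0.239]
force: [0.7, -0.7, -1.2]
finger_gap: 0.061
grasp_force: 43.9
clock: 43.28
ee_pos: [0.4328, -0.3311, 0.192]
orientation: [0.076, 0.907, 0.376, -0.174]
force: [0.1, -1.1, -0.6]
finger_gap: 0.0608
grasp_force: 43.8
[[ 0.656  0.709 -0.258  0.433]
 [ 0.656 -0.705 -0.269 -0.331]
 [-0.373  0.007 -0.928  0.192]
 [ 0.     0.     0.     1.   ]]
[-0.15825535  0.17122464 -0.00123625]
```

```bash
python3 -m pendant '[{"delta_pos":[0,0,0],"rotation":[-0.08,0.08,0],"claw":-1},{"delta_pos":[0,0,0],"rotation":[-0.16,0.17,0],"claw":-1},{"delta_pos":[0,0,-2],"rotation":[-0.16,0.17,0],"claw":-1},{"delta_pos":[0,0,-4],"rotation":[-0.16,0.17,0],"claw":-1},{"delta_pos":[0,0,-6],"rotation":[-0.16,0.17,0],"claw":-1},{"delta_pos":[0,0,-8],"rotation":[-0.16,0.17,0],"claw":-1},{"delta_pos":[0,0,-8],"rotation":[-0.16,0.17,0],"claw":-1},{"delta_pos":[0,0,-8],"rotation":[-0.16,0.17,0],"claw":-1}]' 40
python3 - <<'E'
from h import *
T=toolT(); print(np.round(T,3))
for n in("scene","top"):
    f=grab_frame(n); W=cloud(f)
    if n=="scene": a=cv2.resize(f["image"][130:310,40:240],None,fx=2.2,fy=2.2)
    else: b=cv2.resize(f["image"][150:310,340:450],None,fx=2.5,fy=2.5)
c=np.zeros((400,720,3),np.uint8); c[:396,:440]=a; c[:400,440:715]=b; cv2.imwrite("pics/b11.png",c)
E
```

```text
clock: 43.95
ee_pos: [0.4326, -0.3304, 0.1102]
orientation: [0.112, 0.881, 0.367, -0.278]
force: [0.2, -0.6, -0.4]
finger_gap: 0.0607
grasp_force: 43.9
[[ 0.576  0.708 -0.408  0.433]
 [ 0.584 -0.706 -0.401 -0.33 ]
 [-0.572 -0.007 -0.82   0.11 ]
 [ 0.     0.     0.     1.   ]]
```

View pics/b11.png

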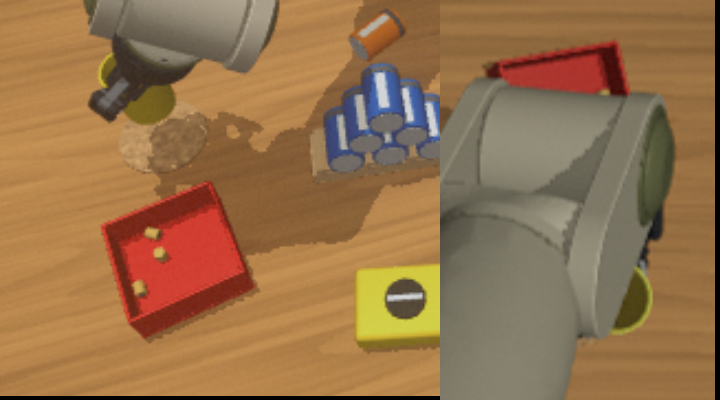

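Three spacers are in the bin at (153,233), (160,254) and (139,288). The cup is above the mat at (150,95) and the pyramid is intact. I'll set it down, release it, and then check inside.

```bash
python3 -m pendant '[{"delta_pos":[0,0,-2],"rotation":[0,0,0],"claw":-1},{"delta_pos":[0,0,-4],"rotation":[0,0,0],"claw":-1},{"delta_pos":[0,0,-5.3],"rotation":[0,0,0],"claw":-1},{"delta_pos":[0,0,-5.8],"rotation":[0,0,0],"claw":-1},{"delta_pos":[0,0,-6],"rotation":[0,0,0],"claw":-1},{"delta_pos":[0,0,-6],"rotation":[0,0,0],"claw":-1},{"delta_pos":[0,0,-6],"rotation":[0,0,0],"claw":0.6},{"delta_pos":[0,0,-6],"rotation":[0,0,0],"claw":1}]' 40
python3 -m pendant '[{"delta_pos":[0,0,0],"rotation":[0,0,0],"claw":1},{"delta_pos":[0,0,0],"rotation":[0,0,0],"claw":1},{"delta_pos":[0,0,2],"rotation":[0,0,0],"claw":1},{"delta_pos":[0,0,5],"rotation":[0,0,0],"claw":1},{"delta_pos":[0,0,8],"rotation":[0,0,0],"claw":1},{"delta_pos":[0,0,12],"rotation":[0,0,0],"claw":1},{"delta_pos":[0,0,16],"rotation":[0,0,0],"claw":1},{"delta_pos":[0,0,20],"rotation":[0,0,0],"claw":1}]' 40
python3 -m pendant '[{"delta_pos":[-2,2,0],"rotation":[0.08,-0.08,0],"claw":1},{"delta_pos":[-3,5,0],"rotation":[0.16,-0.16,0],"claw":1},{"delta_pos":[-4,8,0],"rotation":[0.24,-0.24,0],"claw":1},{"delta_pos":[-5,11,0],"rotation":[0.32,-0.32,0],"claw":1},{"delta_pos":[-6,14,0],"rotation":[0.4,-0.4,0],"claw":1},{"delta_pos":[-7,17,0],"rotation":[0.43,-0.43,0],"claw":1},{"delta_pos":[-8,20,0],"rotation":[0.43,-0.43,0],"claw":1},{"delta_pos":[-9,22,0],"rotation":[0.43,-0.43,0],"claw":1}]' 40
python3 - <<'E'
from h import *
for n in("scene","top"):
    f=grab_frame(n); print(n); fits(f,None,("cap1","cup","bin"))
    if n=="scene": a=cv2.resize(f["image"][130:310,40:240],None,fx=2.2,fy=2.2)
    else: b=cv2.resize(f["image"][150:310,340:450],None,fx=2.5,fy=2.5)
c=np.zeros((400,720,3),np.uint8); c[:396,:440]=a; c[:400,440:715]=b; cv2.imwrite("pics/b12.png",c)
E
```

```text
clock: 44.72
ee_pos: [0.433, -0.3303, 0.0501]
orientation: [0.112, 0.881, 0.367, -0.278]
force: [-0.5, -0.7, 0.1]
finger_gap: 0.0784
grasp_force: 0.0
clock: 45.38
ee_pos: [0.4321, -0.3296, 0.2508]
orientation: [0.111, 0.881, 0.367, -0.278]
force: [0.8, -0.2, 0.3]
finger_gap: 0.0854
grasp_force: 0.0
clock: 46.05
ee_pos: [0.3413, -0.1083, 0.2489]
orientation: [-0.003, 0.923, 0.385, -0.001]
force: [0.7, 0.4, -0.0]
finger_gap: 0.0853
grasp_force: 0.0
scene
cap1 0.83 [ 0.3767 -0.0632] 64 34 -61.3 bgr [ 45.   93.  150.5] zmax 0.042
cap1 0.65 [ 0.5469 -0.0329] 65 31 -34.7 bgr [127. 103. 109.] zmax 0.064
cap1 0.59 [ 0.5257 -0.1384] 64 39 -6.1 bgr [132. 101.  97.] zmax 0.065
cap1 0.58 [ 0.5581 -0.1204] 16 2 80.5 bgr [136. 102. 103.] zmax 0.111
cap1 0.57 [0. 0.] 0 0 0.0 bgr [142.  98.  81.] zmax 0.128
cup 0.61 [ 0.4336 -0.3297] 61 60 42.3 bgr [ 29.  99. 122.] zmax 0.072
bin 0.69 [ 0.6019 -0.3301] 117 115 9.7 bgr [ 43.  58. 199.] zmax 0.047
top
cap1 0.78 [ 0.5349 -0.0355] 61 24 -8.0 bgr [126.  74.  61.] zmax 0.063
cap1 0.73 [ 0.5446 -0.1397] 18 0 -8.2 bgr [130.  82.  70.] zmax 0.097
cap1 0.71 [0. 0.] 0 0 0.0 bgr [125.  74.  48.] zmax 0.127
cap1 0.69 [0.8007 0.2885] 64 38 8.3 bgr [107.5 116.5  66. ] zmax 0.041
cap1 0.66 [0. 0.] 0 0 0.0 bgr [125.  75.  56.] zmax 0.096
cap1 0.62 [ 0.3726 -0.0652] 62 37 -61.8 bgr [ 33.5  72.  131. ] zmax 0.041
cap1 0.48 [ 0.5228 -0.1471] 62 22 -10.2 bgr [132.  77.  57.] zmax 0.063
cup 0.97 [ 0.4313 -0.33  ] 61 60 -56.9 bgr [ 36.  98. 107.] zmax 0.07
bin 0.61 [ 0.5993 -0.3316] 117 115 -80.4 bgr [ 44.  51. 168.] zmax 0.045
```

View pics/b12.png

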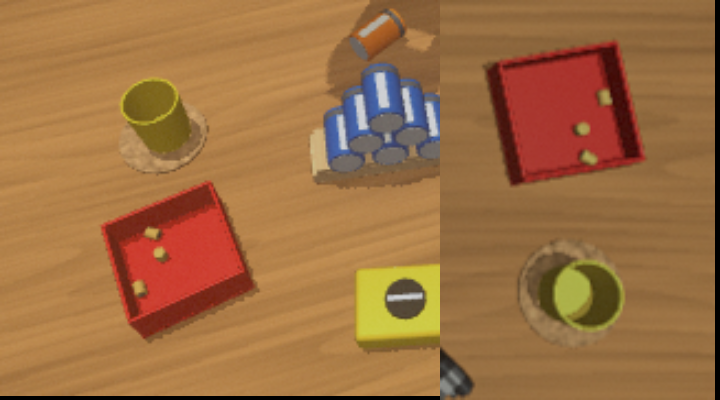

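The cup stands upright and empty on the mat, at (155,120) in the left image and (585,295) in the right. Three spacers are in the bin and the pyramid is intact. I'll run one depth check of the cup floor before handing in.

Run:
```python
from h import *
f=grab_frame("top"); W=cloud(f); r=np.hypot(W[...,0]-.4313,W[...,1]+.332); m=r<.021
p=W[m]; print(m.sum(),np.round(np.percentile(p[:,2],[1,50,90,99]),3),"floor extent",np.round(p.min(0),3),np.round(p.max(0),3))
ok=(p[:,2]<.013).sum(); print(ok,"floor px, expect ~",int(np.pi*.021**2*415.7**2)); 
if np.percentile(p[:,2],90)<.016: print(ticket.sign_off())
```

```text
184 [0.003 0.007 0.009 0.01 ] floor extent [ 0.412 -0.353  0.003] [ 0.451 -0.322  0.011]
184 floor px, expect ~ 239
the job is handed in; nothing more can be done
None
```

The job is handed in: all six blue capacitors stand as a 3-2-1 pyramid on the rack, three spacers lie in the red bin with none seen in the cup, the empty cup is upright on its mat, and the multimeter, screwdriver and look-alikes were not touched.

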